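# Lift the split ring out of a microscope stage with a hooked pick

## Robot

A 6-joint arm with a two-finger parallel gripper is mounted at the origin on the work surface. World frame = base frame: x ahead of the robot, y to its left, z up, the work surface at z = 0. Lengths are in m, angles in rad, forces in N, time in s.
With the tool pointing down it reaches from about 0.375 to 0.9 m from the base axis. Payload 3.1 kg.
Tool frame: the origin (TCP) lies midway between the tips of the shut fingers; the grasp point (between the pads) lies 19 mm behind it; z points along the fingers, y is the direction in which the jaws open and shut (so a half turn about z gives the same grasp; the last joint's range is limited). The gripper opens to 87 mm and grips with 3 to 60 N. Pads are 19 mm wide; open, the fingers measure 117 mm over their backs; the gripper's body (75 mm by 190 mm) begins 51 mm behind the grasp point.
Start: joints at [-1.385, 0.527, 1.433, -0, 1.181, -0.178], TCP at [0.222, -0.584, 0.183] pointing down, gripper open.
Joint ranges: [-3.08, 3.08], [-0.75, 2.2], [0.22, 2.44], [-1.43, 4.57], [0, 2.65], [-2.85, 2.85]. Speed limits (rad/s): [2.79, 2.79, 3.14, 3.14, 3.14, 3.14].

## Interface

Orientations are given as a unit quaternion [x, y, z, w].
In Python, from rig import robot gives the robot as it stands.
- The arm moves only by the tool move_arm, never from a script. Its argument "rows" is one flat list of numbers, 7 for each row, row after row: the shift along the world's x, y, z in mm, then the turn, a rotation vector about the world's x, y, z in rad, then the closure, from 0 (fully open) to 1 (shut). A call has 1 to 12 rows; each row shifts and turns the commanded pose from where the row before left it; what a row does not reach is not made up. A row lasts 1/10 s, in which the tool goes at most 50 mm and 8.59 degrees, less where a joint would pass 70% of its speed; a pose out of reach is approached as far as the arm can. A call with a gripper value outside its range is refused whole. The fingers move at their own pace and stop on an object; "grip_force" is the grip in N (left out, the last holds). Time passes only in rows, so rows that do not move let the fingers close. It gives the time, the measured TCP pose, the force and the opening at its end, in the units of the state.
- robot.get_obs(): the state, without advancing time (a new reading comes with each control period).
- robot.camera(name): name is "scene" or "top" or "wrist"; returns a dict with "color" (384x512x3 uint8, red, green, blue), "z_map" (384x512 float32, m along the optical axis (not along the pixel's ray), 0 where there is no reading), "camera_matrix" (3x3 intrinsics, pixels), "distortion" ([k1, k2, p1, p2, k3] as OpenCV has them; the pictures are not rectified), "R" (3x3) and "t" (3): a world point X has camera coordinates R X + t; the wrist camera has in their place "tool_from_camera" (4x4, takes a point from camera to tool coordinates, whose origin is the TCP and whose axes are the flange's). Camera axes: x right, y down, z forward; pixel columns grow to the right and rows downward; lengths in m; the calibration is good to about 2 mm. A picture is of the moment at which its call begins: read the wrist's pose just before it.
- robot.hand_in(): hands the job in, once; it reports no verdict.
Trained networks look in the newest picture that a camera, given by its name, has taken for a name from the list of things; names that differ only in an ending like _2 or _b are one class to them, and where a whole thing is asked for, a point or a joint stands for the part that bears it (a point fixed in the world has none). Each returns a list of dicts, best first, with "conf" (0 to 1); they miss things now and then, are a little off and sometimes report something else, mostly with a low value. They report only what shows in the picture. A call takes as long as a camera call. They do not tell look-alikes from the thing itself.
- robot.search_frame(camera, thing): "at" ([column, row] in pixels, amid what is visible of it).
- robot.spot_point(camera, thing): "at" ([column, row] in pixels: a listed point, or the origin of a listed thing).
The state is a dict: "time": time; "q": joint angles; "joint_velocities": joint speeds; "joint_torque": joint torques, N m; "position": TCP position; "tool_rot": TCP orientation; "ft_force": force on the tool from outside, world axes, zero at the start; "moment": the same for the moment, N m; "grip_width": finger opening in m.
Only numpy, scipy, OpenCV 4.12 (cv2) and the standard library are available. Lean on these libraries where they do the work, as an engineer would, in place of code of your own. Each camera call takes 0.05 s, during which the arm holds its last target.

## Task

The stage insert of the microscope base has to come out for cleaning. Take the hooked pick from the rack, get its tip under one end of the split retaining ring (at the notch) and lift the ring out of its groove, then lay the ring flat in the parts tray without dropping it and hang the pick upright back in the slot it came from. Keep the pick off the glass and leave the other things where they are.

Things in the scene. Friction and masses are not known exactly. Their poses are not given: they have to be found in the camera images.
- base: Heavy white stereo-microscope base with a blue foot (pillar and head taken off), fixed. Origin on the table under the centre of its round stage opening, z up, front to -x; it spans x -85 to +135, y -90 to +90 mm. Flat deck 42 mm above the table; the opening is 89 mm wide at the deck and widens below to a groove 94 mm wide. In it lies a black insert, its face 36.5 mm above the table, held by the ring.
- notch (a point): In the middle of the finger notch at the front of the stage opening, 38.5 mm from the opening's centre towards the base's -x, 36.5 mm above the table; axes as the base's. The notch cuts insert and rim: a sector within 32 degrees either side of the base's -x axis, 29 to 54 mm from the opening's centre; its floor is 24.5 mm above the table, 12 mm below the seated ring.
- flange (a point): Top centre of the round pillar flange on the deck behind the opening (105 mm from its centre, +x side): 48 mm across, 58 mm above the table, with a black clamp knob on its +y side.
- window: Round glass window 40 mm across in the middle of the stage insert, its face level with the insert (36.7 mm above the table). Origin on the opening's axis, 24.5 mm above the table. The pick may not press on it.
- ring: Springy split ring of bright round steel wire 4 mm thick, 92 mm across outside, 84 inside, 30 g. Origin at its centre, level with the wire's underside; z along its axis; the gap, 16 mm clear, on its -x side. It starts seated in the groove, underside 36.5 mm above the table, gap in the middle of the notch: both ends stick out over the notch by some 12 mm, so a hook fits down through the gap, then sideways under an end.
- ring_middle (a point): Centre of the ring at half the wire's height. About 5 N upward under one end snaps both ends out past the groove's lip (they spring 1 to 2 mm inward, so leave the hook's shank that much room inside the wire); the ring then tips up about its far side and comes out hanging on the hook. Hooked 15 to 18 mm sideways of the gap's middle it hangs securely, reaching 87 mm below the hook; nearer its end it may slip off.
- ring_l_end (a point): Centre of the wire at the ring's end on the +y side of the gap (ring frame).
- ring_r_end (a point): Centre of the wire at the ring's end on the -y side of the gap (ring frame).
- pick: Hooked pick, 60 g, hanging upright in the rack. Origin on its axis at the underside of the square collar (19 mm wide, 4 thick) it hangs by; z up. Above: grey square handle 14 x 14 mm, faces square to the pick's x and y, from z = +4 to +72 mm. Below: steel shank 3.4 mm thick (5.2 in the top 16 mm) down to z = -66 mm, where it bends into a hook that points to the pick's -x.
- hook (a point): Middle of the pick's hook, on its centre line. The hook is 3.4 mm thick; its centre line runs from (0, 0, -66) to (-14, 0, -63) mm in the pick's frame, rising slightly to the tip; this point is at (-7, 0, -64.5) mm.
- rack: Grey sheet-metal tool rack, fixed, 90 x 124 mm, open at its front (-x), plate 78 mm above the table. Origin on the table under its middle. Two slots 11 mm wide, at y = +26 mm (the pick's) and y = -26 mm (a screwdriver's), run in the plate from its open front edge (x = -10 mm) to x = +17 mm. Tools hang by their collars on the plate, shank in the slot.
- slot (a point): Point in the pick's slot at the top of the plate, 78 mm above the table, 8 mm behind the rack's middle, where the underside centre of the pick's collar belongs (it starts within 2 mm). Axes as the rack's. The hook points along the slot to the rack's -x, so the pick can be lifted straight up and lowered straight down.
- tray: Steel parts tray, fixed, 170 mm (its x) by 140 mm (its y), walls 2.5 mm thick and 20 mm high, empty, with a grippy rubber floor 4.5 mm above the table. Origin on the table under its middle.
- driver: Screwdriver in the rack's other slot, 52 mm from the pick, clipped fast to the rack; black handle 16 mm thick whose top is 130 mm above the table. Origin on its axis at the underside of its collar, axes as the rack's.
- eyepiece_a: Black eyepiece standing on the table, 33 mm wide, 58 mm high, origin under its middle. Leave it alone.
- eyepiece_b: Another such eyepiece. Leave it alone.
- objective: Steel objective standing on the table, 24 mm wide, 42 mm high, origin under its middle. Leave it alone.
- cleaner: Small white bottle, 34 mm wide, 90 mm high, origin under its middle. Leave it alone.
Mind the look-alikes: they are no part of the job. What is meant by the rack is not green or yellow, and is the larger of those in its own colour.

How it is judged:
On the way:
1. one end of the ring is lifted out of the groove, clear above the deck, on the pick (z of any of ring_l_end, ring_r_end in the frame of base above 0.055 m and contact force between pick and ring above 0.03 N), for 0.05 s.
At the end, for the whole second after the job is handed in: The ring lies flat (within 7 degrees, either face up) on the floor of the tray, wholly inside it, and the pick hangs upright (within 7 degrees) by its collar in its own slot of the rack (within the slot's length, collar on the plate); both at rest and let go (x of ring in the frame of tray between -0.05 and 0.05 m and y of ring in the frame of tray between -0.04 and 0.04 m and z of ring in the frame of tray below 0.012 m and angle between the z axis of ring and the z axis of tray, either way round below 0.12 rad and linear speed of each of ring, pick below 0.02 m/s and x of pick in the frame of slot between -0.013 and 0.011 m and y of pick in the frame of slot between -0.006 and 0.006 m and z of pick in the frame of slot between -0.004 and 0.004 m and angle between pick's own z axis and vertical below 0.12 rad); the robot touches nothing.
It fails at once if the pick presses on the glass window (over 1.5 N) (contact force between pick and window above 1.5 N).
It fails at once if the ring is dropped or flung (faster than 1.2 m/s) (linear speed of ring above 1.2 m/s).
It fails at once if an eyepiece is shifted by more than 30 mm (distance of any of eyepiece_a, eyepiece_b from where it was at the start of the episode above 0.03 m).
It also fails if it takes over 72 s, if anything falls off the work surface, if the arm or the gripper's body presses on something with over 40 N, if the wrist force passes 120 N, or if a joint passes its speed limit or range.

## Working session

There is one attempt and no reset: what is moved stays moved. The work goes in short steps, Python scripts to look and compute and a tool call to move; the robot and the scene stay as the last step left them, time stands still between calls to the robot, and variables do not carry over. Pictures are saved under pics/ and viewed, and the job is handed in when it is done.

Besides the shell and the picture viewer there is one more tool, called as a command line: name --argument value ..., lists and objects as JSON in quotes. move_arm: Moves the arm, as the interface text tells. Its arguments: {"type":"object","properties":{"rows":{"type":"array","items":{"type":"number"}},"grip_force":{"type":"number"}},"required":["rows"]}

```bash
ls; mkdir -p pics; cat > h.py <<'E'
import numpy as np,cv2,pickle
from rig import robot
def snap(n,f=None):
    o=robot.get_obs(); c=robot.camera(n); c['obs']=o
    pickle.dump(c,open(f'{n}.pkl','wb'))
    if f: cv2.imwrite(f'pics/{f}',c['color'][...,::-1])
    return c
def load(n): return pickle.load(open(f'{n}.pkl','rb'))
from scipy.spatial.transform import Rotation as Ro
def cam2world(c):
    if 'R' in c: R=np.array(c['R']);t=np.array(c['t']); return R.T,-R.T@t
    T=np.array(c['tool_from_camera']);o=c['obs'];Rt=Ro.from_quat(o['tool_rot']).as_matrix()
    return Rt@T[:3,:3],Rt@T[:3,3]+np.array(o['position'])
def ray(c,px):
    p=cv2.undistortPoints(np.array([[px]],float),np.array(c['camera_matrix']),np.array(c['distortion']))[0,0]
    return np.array([p[0],p[1],1.])
def atz(c,px,z):
    R,o=cam2world(c);d=R@ray(c,px);return o+d*(z-o[2])/d[2]
def atdepth(c,px,r=1):
    u,v=int(round(px[0])),int(round(px[1]));d=c['z_map'][v-r:v+r+1,u-r:u+r+1];d=d[d>0]
    if len(d)==0:return None
    R,o=cam2world(c);return o+R@ray(c,px)*np.median(d)
def proj(c,X):
    R,o=cam2world(c);Xc=(np.atleast_2d(X)-o)@R
    return cv2.projectPoints(Xc,np.zeros(3),np.zeros(3),np.array(c['camera_matrix']),np.array(c['distortion']))[0][:,0]
def cloud(c):
    h,w=c['z_map'].shape;uv=np.stack(np.meshgrid(np.arange(w),np.arange(h)),-1).reshape(-1,1,2).astype(float)
    p=cv2.undistortPoints(uv,np.array(c['camera_matrix']),np.array(c['distortion']))[:,0]
    R,o=cam2world(c);X=o+(np.c_[p,np.ones(len(p))]*c['z_map'].reshape(-1,1))@R.T
    X[c['z_map'].ravel()==0]=np.nan
    return X.reshape(h,w,3)
E
python3 - <<'E'
from h import *
for n in ['top','scene']:
    c=snap(n,n+'0.png'); print(n,cam2world(c)[1])
    for t in ['base','notch','flange','ring','ring_l_end','ring_r_end','pick','rack','slot','tray','driver','eyepiece_a','objective','cleaner']:
        for f in (robot.spot_point,):
            r=f(n,t); print(t,[(np.round(x['at']).tolist(),round(x['conf'],2),None if (p:=atdepth(c,x['at'])) is None else p.round(3).tolist()) for x in r[:4]])
print(robot.get_obs())
E
```

```text
pics
top [ 0.28913935 -0.08111257  1.50306511]
base [([247.0, 189.0], 0.76, [0.574, -0.041, 0.039])]
notch [([247.0, 202.0], 0.8, [0.535, -0.042, 0.024])]
flange [([250.0, 154.0], 0.95, [0.684, -0.053, 0.059])]
ring [([244.0, 186.0], 0.51, [0.584, -0.03, 0.038])]
ring_l_end []
ring_r_end []
pick [([335.0, 203.0], 0.59, [0.521, -0.315, 0.079])]
rack [([374.0, 164.0], 0.95, [0.66, -0.463, 0.009]), ([358.0, 257.0], 0.7, [0.35, -0.378, 0.078]), ([347.0, 207.0], 0.68, [0.506, -0.352, 0.074]), ([244.0, 192.0], 0.59, [0.566, -0.033, 0.037])]
slot [([350.0, 253.0], 0.98, [0.367, -0.37, 0.005]), ([369.0, 162.0], 0.87, [0.666, -0.445, 0.009]), ([345.0, 205.0], 0.64, [0.514, -0.345, 0.078])]
tray [([128.0, 226.0], 0.59, [0.464, 0.35, 0.005])]
driver [([355.0, 199.0], 0.6, [0.528, -0.375, 0.09]), ([381.0, 156.0], 0.57, [0.665, -0.467, 0.087]), ([367.0, 252.0], 0.56, [0.363, -0.399, 0.117]), ([400.0, 219.0], 0.43, [0.468, -0.522, 0.058])]
eyepiece_a [([186.0, 247.0], 0.67, [0.391, 0.152, 0.055]), ([285.0, 247.0], 0.59, [0.387, -0.158, 0.059])]
objective [([167.0, 155.0], 0.42, [0.699, 0.224, 0.01
[... 1385 characters left out ...]
 -0.296, 0.05])]
{'time': 1.5, 'q': array([-1.38549198e+00,  5.27513681e-01,  1.43272855e+00,  1.70911052e-06,
        1.18136795e+00, -1.78479499e-01]), 'joint_velocities': array([-0.00207642, -0.00099426, -0.00031674,  0.00155174,  0.00173684,
       -0.00146937]), 'joint_torque': array([ 4.08386868e-04, -4.40005589e+01, -1.76980269e+01,  6.33721822e-02,
        5.05306455e-02, -9.95150032e-06]), 'position': array([ 0.22241752, -0.58405297,  0.18293087]), 'tool_rot': array([ 9.83503280e-01,  1.80890291e-01,  7.60658587e-07, -8.76635828e-06]), 'ft_force': array([0.39422664, 0.12289497, 0.42157582]), 'moment': array([-0.01980925,  0.04528178,  0.01620099]), 'grip_width': 0.08651077410797048}
```

View images.

```bash
python3 - <<'E'
from h import *
for n in ['top','scene']:
    c=load(n); cv2.imwrite(f'pics/{n}0b.png',cv2.resize(c['color'][...,::-1],(800,600),interpolation=cv2.INTER_CUBIC))
c=load('top'); cv2.imwrite('pics/rackcrop.png',cv2.resize(c['color'][130:280,310:430,::-1],(480,600),interpolation=cv2.INTER_CUBIC))
E
```

```text
(no output)
```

View pics/top0b.png

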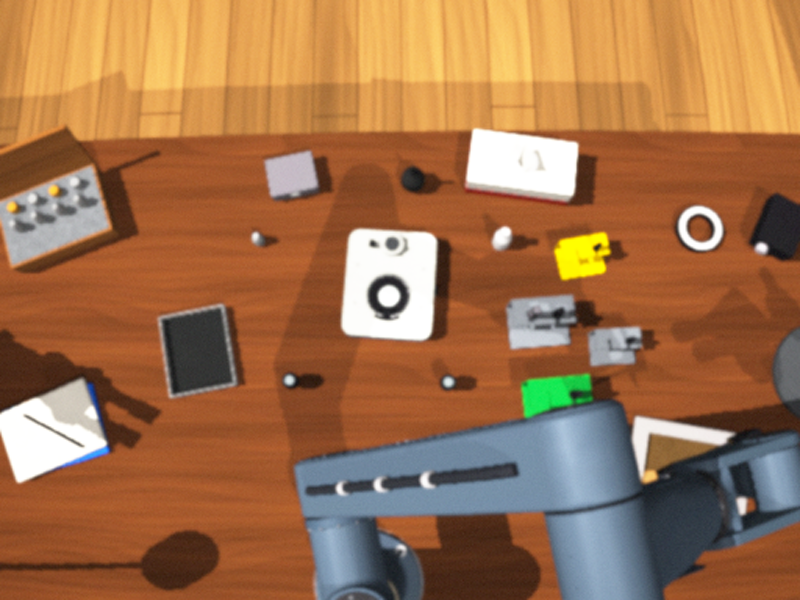

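View pics/scene0b.png

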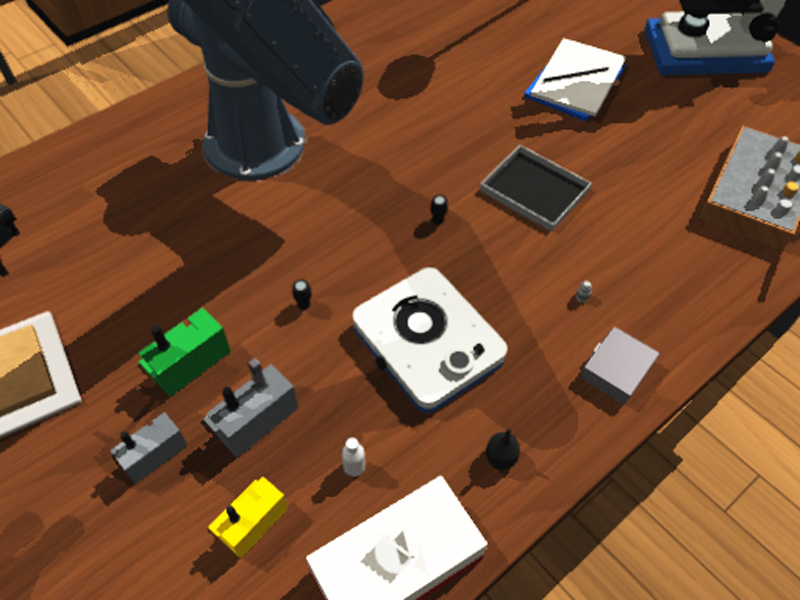

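View pics/rackcrop.png

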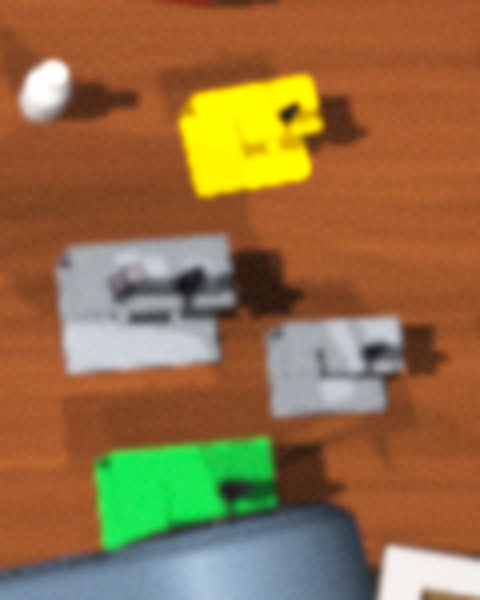

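```bash
python3 - <<'E'
from h import *
c=snap('wrist','w0.png'); print(np.round(c['tool_from_camera'],3), c['camera_matrix'])
for n in('top','scene'):
    t=load(n);X=cloud(t)
    m=(abs(X[...,0]-.515)<.09)&(abs(X[...,1]+.36)<.1)&(abs(X[...,2]-.078)<.006)
    P=X[m][:,:2]; print(n,len(P),P.mean(0))
    print('rack',cv2.minAreaRect(P.astype(np.float32)*1000))
    # handle tops
    m=(abs(X[...,0]-.525)<.06)&(abs(X[...,1]+.36)<.09)&(X[...,2]>.10)
    for p in X[m][::6]: print(p.round(3),end=' ')
    print()
    m=(abs(X[...,0]-.57)<.12)&(abs(X[...,1]+.04)<.12)&(abs(X[...,2]-.042)<.003)
    print('deck',cv2.minAreaRect(X[m][:,:2].astype(np.float32)*1000))
    m=(abs(X[...,0]-.464)<.12)&(abs(X[...,1]-.35)<.12)&(X[...,2]>.012)&(X[...,2]<.025)
    print('tray',cv2.minAreaRect(X[m][:,:2].astype(np.float32)*1000))
E
```

```text
[[-0.    -0.962 -0.274  0.074]
 [ 1.    -0.    -0.    -0.001]
 [-0.    -0.274  0.962 -0.201]
 [ 0.     0.     0.     1.   ]] [[290.46140236   0.         253.20476299]
 [  0.         290.46140236 191.38849325]
 [  0.           0.           1.        ]]
top 579 [ 0.53481344 -0.35272669]
rack ((533.779052734375, -354.6750183105469), (56.5735969543457, 127.43046569824219), 3.334637403488159)
[ 0.529 -0.322  0.146] [ 0.531 -0.383  0.129] [ 0.526 -0.334  0.147] [ 0.53  -0.322  0.109] [ 0.522 -0.333  0.152] [ 0.526 -0.386  0.127] [ 0.52  -0.33   0.148] [ 0.523 -0.386  0.127] [ 0.517 -0.331  0.147] [ 0.52  -0.383  0.127] [ 0.517 -0.331  0.127] [ 0.519 -0.386  0.112] [ 0.517 -0.378  0.104] 
deck ((593.3280029296875, -45.0738525390625), (180.28839111328125, 204.4304962158203), 85.39443969726562)
tray ((465.93389892578125, 374.30633544921875), (173.06541442871094, 179.34954833984375), 9.733880043029785)
scene 1022 [ 0.53697836 -0.35737043]
rack ((533.0777587890625, -355.355224609375), (58.91755294799805, 124.47863006591797), 4.712421417236328)
[ 0.516 -0.325  0.149] [ 0.522 -0.328  0.151] [ 0.524 -0.33   0.151] [ 0.526 -0.333  0.153] [ 0.528 -0.335  0.152] [ 0.52  -0.337  0.14 ] [ 0.529 -0.327  0.141] [ 0.53  -0.333  0.144] [ 0.532 -0.336  0.146] [ 0.528 -0.338  0.137] [ 0.528 -0.324  0.121] [ 0.53  -0.327  0.124] [ 0.529 -0.33   0.121] [ 0.531 -0.334  0.123] [ 0.525 -0.337  0.114] [ 0.529 -0.325  0.105] [ 0.529 -0.328  0.103] [ 0.53  -0.336  0.104] [ 0.521 -0.385  0.131] [ 0.521 -0.386  0.129] [ 0.529 -0.376  0.128] [ 0.53  -0.379  0.127] [ 0.531 -0.382  0.128] [ 0.531 -0.385  0.126] [ 0.53  -0.388  0.123] [ 0.525 -0.389  0.113] [ 0.531 -0.378  0.108] [ 0.533 -0.382  0.11 ] [ 0.532 -0.382  0.105] [ 0.535 -0.381  0.102] 
deck ((592.503662109375, -46.52452850341797), (183.611572265625, 206.1893310546875), 86.0868148803711)
tray ((468.56512451171875, 356.1786193847656), (172.10911560058594, 147.6982879638672), 10.556580543518066)
```

move_arm --rows '[10,5,40,0,0,0.1274,0,32,27,30,0,0,0.1274,0,32,27,20,0,0,0.1274,0,32,27,10,0,0,0.1274,0,32,27,0,0,0,0.1274,0,32,27,0,0,0,0.1274,0,32,27,0,0,0,0.1274,0,32,27,0,0,0,0.1274,0,34,30,0,0,0,0.1274,0,34,30,0,0,0,0.1274,0.3,0,0,0,0,0,0,0.5,0,0,0,0,0,0,0.5]'

```text
time: 2.75
position: [0.524, -0.3299, 0.2819]
tool_rot: [0.682, 0.731, -0.0, -0.0]
ft_force: [-0.3, -0.5, 0.4]
grip_width: 0.0702
```

```bash
python3 - <<'E'
from h import *
c=snap('wrist','w1.png'); o=c['obs'];print(o['time'],o['position'],o['grip_width'],o['q'],Ro.from_quat(o['tool_rot']).as_matrix().round(3).tolist())
cv2.imwrite('pics/w1b.png',cv2.resize(c['color'][...,::-1],(800,600)))
for t in['pick','rack','slot','driver']:
  print(t,[(np.round(x['at']).tolist(),round(x['conf'],2),atz(c,x['at'],.078).round(4)) for x in robot.spot_point('wrist',t)[:3]])
E
```

```text
2.75 [ 0.52396119 -0.32994842  0.2819072 ] 0.0702315267027904 [-7.41827754e-01  4.28328216e-01  1.32172662e+00 -7.13214209e-04
  1.39182166e+00 -8.10494961e-01] [[-0.069, 0.998, -0.001], [0.998, 0.069, -0.0], [-0.0, -0.001, -1.0]]
pick [([253.0, 164.0], 0.74, array([ 0.5232, -0.3304,  0.078 ])), ([251.0, 199.0], 0.37, array([ 0.5232, -0.3815,  0.078 ]))]
rack [([319.0, 228.0], 0.83, array([ 0.6289, -0.4197,  0.078 ])), ([153.0, 178.0], 0.7, array([ 0.381 , -0.3606,  0.078 ])), ([214.0, 252.0], 0.64, array([ 0.4723, -0.4723,  0.078 ]))]
slot [([253.0, 162.0], 0.9, array([ 0.5224, -0.3275,  0.078 ])), ([142.0, 173.0], 0.78, array([ 0.3646, -0.3541,  0.078 ])), ([332.0, 232.0], 0.75, array([ 0.6491, -0.426 ,  0.078 ]))]
driver [([146.0, 210.0], 0.52, array([ 0.3691, -0.4091,  0.078 ])), ([216.0, 274.0], 0.42, array([ 0.4758, -0.5096,  0.078 ]))]
```

View pics/w1b.png

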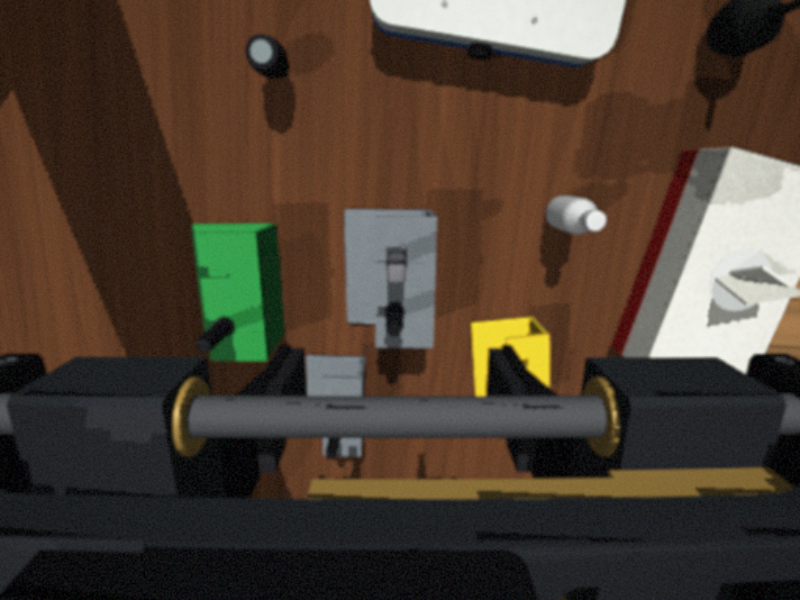

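```bash
python3 - <<'E'
from h import *
c=load('wrist');X=cloud(c)
m=(abs(X[...,0]-.53)<.09)&(abs(X[...,1]+.355)<.09)
P=X[m&(abs(X[...,2]-.078)<.004)];print(len(P),np.median(P[:,2]),cv2.minAreaRect(P[:,:2].astype(np.float32)*1000))
for lo,hi in((.09,.14),(.14,.16)):
  Q=X[m&(X[...,2]>lo)&(X[...,2]<hi)&(X[...,1]>-.36)];
  if len(Q)>3: print(len(Q),Q.mean(0),Q.min(0),Q.max(0),cv2.minAreaRect(Q[:,:2].astype(np.float32)*1000))
cv2.imwrite('pics/w1c.png',cv2.resize(c['color'][125:235,210:290,::-1],(436,600),interpolation=cv2.INTER_CUBIC))
E
```

```text
2701 0.07753887522772862 ((533.3450317382812, -355.4394836425781), (55.05363082885742, 124.81582641601562), 3.7443392276763916)
76 [ 0.52342964 -0.32315374  0.11405916] [ 0.51632252 -0.32533232  0.09088454] [ 0.53058879 -0.32224685  0.13589795] ((523.57666015625, -323.2960510253906), (2.790806531906128, 14.334451675415039), 84.824462890625)
151 [ 0.52341013 -0.32862909  0.1483277 ] [ 0.5164445  -0.33636916  0.1409192 ] [ 0.5303285  -0.32239244  0.15128311] ((523.4774169921875, -329.2728576660156), (13.172342300415039, 13.448637962341309), 4.141692161560059)
```

View pics/w1c.png

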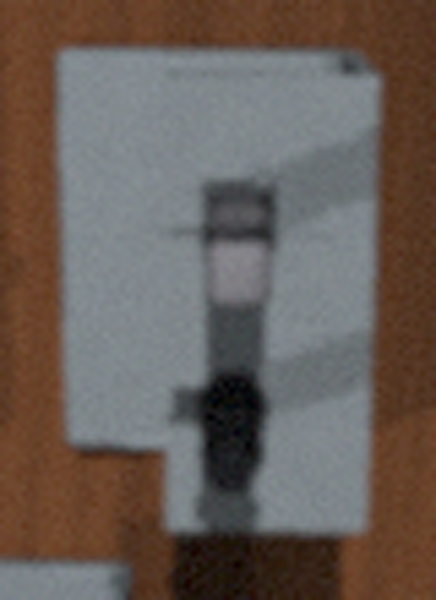

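move_arm --rows '[-0.5,0.6,-40,0,0,0,0.5,0,0,-40,0,0,0,0.5,0,0,-40,0,0,0,0.5,0,0,-37,0,0,0,0.5,0,0,-20,0,0,0,0.5,0,0,0,0,0,0,1,0,0,0,0,0,0,1,0,0,0,0,0,0,1,0,0,0,0,0,0,1,0,0,0,0,0,0,1,0,0,0,0,0,0,1]' --grip_force 30

```text
time: 4.1
position: [0.5239, -0.331, 0.1066]
tool_rot: [0.683, 0.73, 0.0, 0.002]
ft_force: [-0.2, 0.0, 3.3]
grip_width: 0.013
```

move_arm --rows '[0,0,0,0,0,0,1,0,0,0,0,0,0,1]'

```text
time: 4.3
position: [0.524, -0.3311, 0.1066]
tool_rot: [0.683, 0.73, -0.0, 0.002]
ft_force: [-0.3, -0.6, 6.1]
grip_width: 0.0129
```

```bash
python3 - <<'E'
from h import *
c=snap('wrist'); o=c['obs'];print(o['time'],o['position'],o['grip_width'],o['q'],o['ft_force'],o['moment'],Ro.from_quat(o['tool_rot']).as_matrix().round(4).tolist())
cv2.imwrite('pics/w2b.png',cv2.resize(c['color'][...,::-1],(800,600)))
E
```

```text
4.3 [ 0.52399494 -0.3310647   0.10658943] 0.012930959444554588 [-7.43518978e-01  6.10354666e-01  1.51913944e+00 -3.71915066e-05
  1.00883869e+00 -8.10654077e-01] [-0.32091059 -0.61067631  6.05564962] [ 0.03093609 -0.06658057 -0.02478322] [[-0.0671, 0.9977, 0.0024], [0.9977, 0.0671, -0.0022], [-0.0024, 0.0022, -1.0]]
```

View pics/w2b.png

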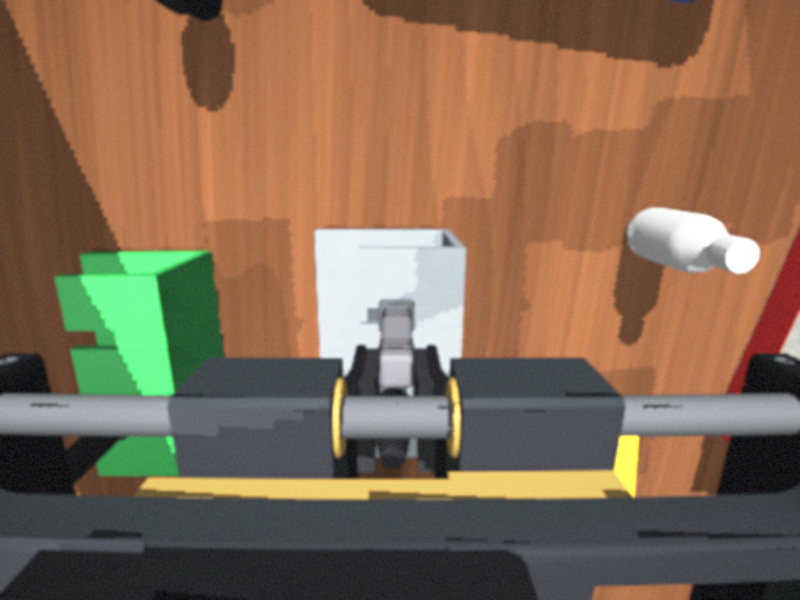

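move_arm --rows '[0,0,10,0,0,0,1,0,0,20,0,0,0,1,0,0,40,0,0,0,1,0,0,40,0,0,0,1,0,0,40,0,0,0,1,3,30,10,0,0,0.04,1,3,45,0,0,0,0.05,1,3,45,0,0,0,0.06,1,3,45,-20,0,0,0.05,1,2,38,-20,0,0,0.01,1,2,20,-5,0,0,0,1,0,0,0,0,0,0,1]'

```text
time: 5.55
position: [0.5373, -0.1036, 0.219]
tool_rot: [0.601, 0.799, -0.0, -0.002]
ft_force: [0.3, -0.6, -1.4]
grip_width: 0.0128
```

```bash
python3 - <<'E'
from h import *
c=snap('wrist'); o=c['obs'];print(o['time'],o['position'],o['grip_width'],o['ft_force'],Ro.from_quat(o['tool_rot']).as_matrix().round(4).tolist())
cv2.imwrite('pics/w3b.png',cv2.resize(c['color'][...,::-1],(800,600),interpolation=cv2.INTER_CUBIC))
for t,z in(('notch',.0365),('flange',.058),('ring_middle',.0385),('ring_l_end',.0385),('ring_r_end',.0385),('window',.0245),('base',0),('hook',.13)):
  print(t,[(np.round(x['at'],1).tolist(),round(x['conf'],2),atz(c,x['at'],z).round(4)) for x in robot.spot_point('wrist',t)[:3]])
s=snap('scene'); cv2.imwrite('pics/s3.png',cv2.resize(s['color'][100:300,150:400,::-1],(750,600),interpolation=cv2.INTER_CUBIC))
E
```

```text
5.55 [ 0.53729027 -0.10360393  0.2189904 ] 0.012753267709710475 [ 0.32980401 -0.58803615 -1.39534245] [[-0.2773, 0.9608, -0.0039], [0.9608, 0.2773, 0.0024], [0.0034, -0.0031, -1.0]]
notch [([269.0, 123.7], 0.79, array([ 0.5398, -0.0428,  0.0365]))]
flange [([368.3, 163.6], 0.71, array([ 0.6739, -0.0541,  0.058 ])), ([151.5, 175.7], 0.33, array([ 0.4124, -0.1461,  0.058 ]))]
ring_middle []
ring_l_end [([266.5, 125.9], 0.46, array([ 0.5374, -0.0463,  0.0385])), ([265.4, 111.5], 0.4, array([ 0.5308, -0.0295,  0.0385]))]
ring_r_end [([265.3, 129.9], 0.59, array([ 0.5373, -0.0516,  0.0385]))]
window [([293.1, 137.5], 0.59, array([ 0.577 , -0.0515,  0.0245]))]
base [([289.5, 130.9], 0.66, array([ 0.573 , -0.0454,  0.    ]))]
hook [([246.1, 182.7], 0.7, array([ 0.5287, -0.1035,  0.13  ]))]
```

View pics/w3b.png

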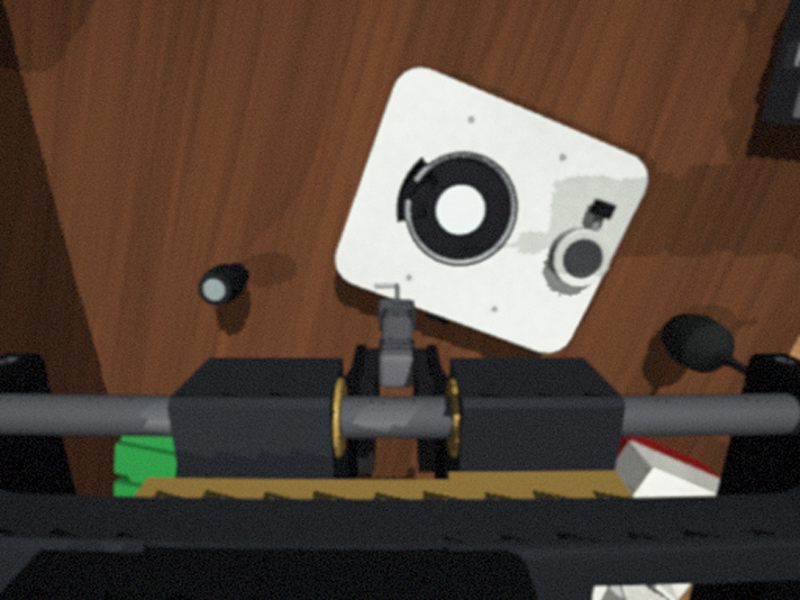

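View pics/s3.png

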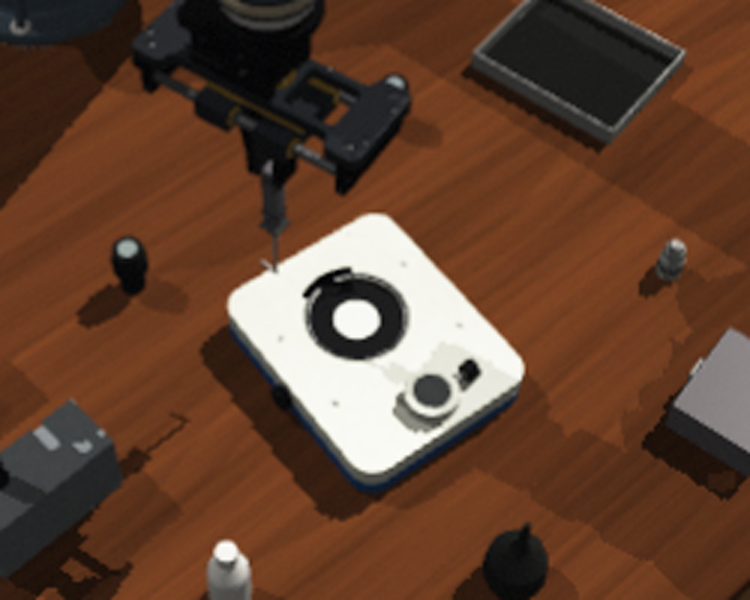

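```bash
python3 - <<'E'
from h import *
c=load('wrist');X=cloud(c)
m=(abs(X[...,0]-.59)<.13)&(abs(X[...,1]+.045)<.13)
D=m&(abs(X[...,2]-.042)<.003)
P=X[D];print('deckz',np.median(P[:,2]));r=cv2.minAreaRect(P[:,:2].astype(np.float32)*1000);print(r)
F=X[m&(abs(X[...,2]-.058)<.004)&(X[...,0]>.65)];r2=cv2.minEnclosingCircle(F[:,:2].astype(np.float32)*1000);print('flange',r2,np.median(F[:,2]))
# opening: pixel mask hole in deck
img=c['color'];g=img.min(2)
w=((g>150)&(np.hypot(X[...,0]-.577,X[...,1]+.04)<.027)).astype(np.uint8)
n,l,s,ce=cv2.connectedComponentsWithStats(w);i=1+np.argmax(s[1:,4]);print('window',s[i],ce[i],atz(c,ce[i],.0367),len(np.argwhere(l==i))); 
vv,uu=np.nonzero(l==i);W=np.array([atz(c,(u,v),.0367)[:2] for u,v in zip(uu,vv)]);print(cv2.minEnclosingCircle(W.astype(np.float32)*1000))
# deck inner edge: dark region inside r 30..60
cen=W.mean(0);print(cen)
pts=[]
for a in np.radians(np.arange(0,360,5)):
    for rr in np.arange(.036,.056,.0005):
        q=proj(c,[cen[0]+rr*np.cos(a),cen[1]+rr*np.sin(a),.042])[0]
        val=cv2.getRectSubPix(g,(1,1),q.astype(np.float32).tolist())[0,0]
        if val>150: 
            pts.append([np.degrees(a),rr*1000]);break
print(np.array(pts).round(1).tolist())
crop=img[85:185,190:350,::-1];cv2.imwrite('pics/w3c.png',cv2.resize(crop,(800,500),interpolation=cv2.INTER_CUBIC))
E
```

```text
deckz 0.041607907542866945
((600.6076049804688, -47.977935791015625), (181.39256286621094, 220.80075073242188), 85.08846282958984)
flange ((679.3139038085938, -42.23002624511719), 35.9157829284668) 0.05787879745347785
window [279 119  31  31 767] [294.12516297 133.77835724] [ 0.57493727 -0.04599992  0.0367    ] 767
((575.069580078125, -46.093833923339844), 20.40414810180664)
[ 0.57496036 -0.04606086]
[[0.0, 46.5], [5.0, 46.5], [10.0, 46.5], [15.0, 46.5], [20.0, 47.0], [25.0, 47.0], [30.0, 46.5], [35.0, 46.5], [40.0, 47.0], [45.0, 46.5], [50.0, 46.5], [55.0, 46.5], [60.0, 46.5], [65.0, 46.5], [70.0, 46.5], [75.0, 46.5], [80.0, 46.5], [85.0, 46.5], [90.0, 46.5], [95.0, 46.5], [100.0, 46.5], [105.0, 46.5], [110.0, 46.5], [115.0, 46.0], [120.0, 46.5], [125.0, 46.5], [130.0, 46.5], [135.0, 46.0], [140.0, 46.0], [145.0, 53.5], [150.0, 44.0], [155.0, 44.0], [160.0, 44.0], [165.0, 53.5], [170.0, 53.5], [175.0, 53.5], [180.0, 53.5], [185.0, 53.5], [190.0, 43.5], [195.0, 44.0], [200.0, 43.0], [205.0, 43.5], [210.0, 46.5], [215.0, 46.5], [220.0, 46.5], [225.0, 46.5], [230.0, 46.5], [235.0, 46.5], [240.0, 46.5], [245.0, 46.5], [250.0, 46.5], [255.0, 46.5], [260.0, 42.5], [265.0, 42.5], [270.0, 42.5], [275.0, 42.5], [280.0, 42.5], [285.0, 42.5], [290.0, 42.5], [295.0, 42.0], [300.0, 42.5], [305.0, 42.5], [310.0, 42.5], [315.0, 42.5], [320.0, 42.5], [325.0, 43.0], [330.0, 47.0], [335.0, 47.5], [340.0, 42.5], [345.0, 42.5], [350.0, 43.0], [355.0, 43.0]]
```

View pics/w3c.png

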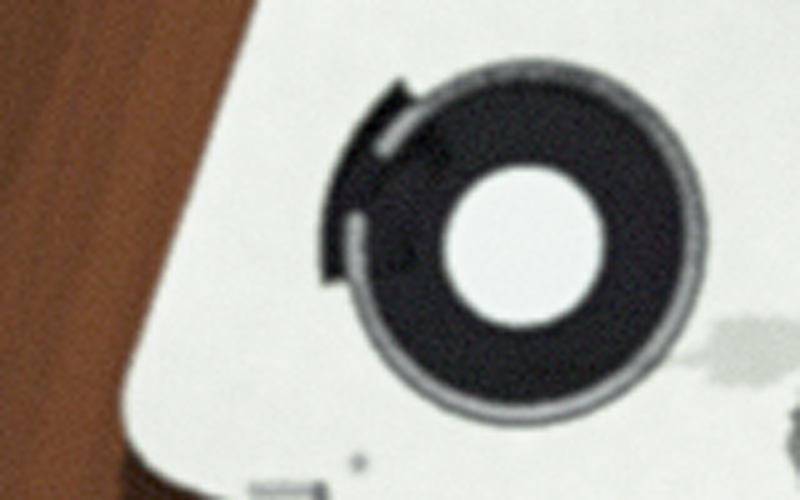

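```bash
python3 - <<'E'
from h import *
c=load('wrist');o=c['obs'];p=np.array(o['position']);R=Ro.from_quat(o['tool_rot']).as_matrix()
# tool y ~ pick x ; tool x ~ pick y
def pk(x,y,z,dx=0,dy=.0018): # pick coords -> world, dy pick axis offset in tool x
    return p+R@np.array([y+dy, x+dx, -(z-.0286)])
img=cv2.resize(c['color'][160:240,210:300,::-1],None,fx=8,fy=8,interpolation=cv2.INTER_CUBIC)
for q,col in (((0,0,-.066),(0,0,255)),((-.014,0,-.063),(0,255,0)),((0,0,-.016),(255,0,0)),((-.0095,.0095,.004),(255,0,255)),((.0095,.0095,.004),(255,0,255)),((-.007,.007,.06),(0,255,255)),((.007,.007,.06),(0,255,255))):
    u=proj(c,pk(*q))[0];print(q,u.round(1)); cv2.circle(img,tuple(int(v) for v in ((u-[210,160]+.5)*8-.5)),4,col,1)
cv2.imwrite('pics/w3d.png',img[:600])
s=load('scene');
for q in ((0,0,-.066),(-.014,0,-.063),(0,0,0)): print(proj(s,pk(*q))[0].round(1))
print(R[:,0],pk(0,0,-.066))
img=cv2.resize(s['color'][140:220,210:300,::-1],None,fx=7,fy=7,interpolation=cv2.INTER_CUBIC)
for q,col in (((0,0,-.066),(0,0,255)),((-.014,0,-.063),(0,255,0)),((0,0,0),(255,0,0))):
    u=proj(s,pk(*q))[0];cv2.circle(img,tuple(int(v) for v in ((u-[210,140]+.5)*7-.5)),4,col,1)
cv2.imwrite('pics/s3d.png',img)
E
```

```text
(0, 0, -0.066) [253.8 181.7]
(-0.014, 0, -0.063) [240.4 182.4]
(0, 0, -0.016) [254.  195.4]
(-0.0095, 0.0095, 0.004) [242.3 191.3]
(0.0095, 0.0095, 0.004) [265.8 191.3]
(-0.007, 0.007, 0.06) [243.2 219.6]
(0.007, 0.007, 0.06) [265.5 219.6]
[242.4 189.5]
[237.8 186.3]
[242.  173.8]
[-0.27732783  0.96076934  0.00339875] [ 0.53642275 -0.10164621  0.12439751]
```

View pics/w3d.png

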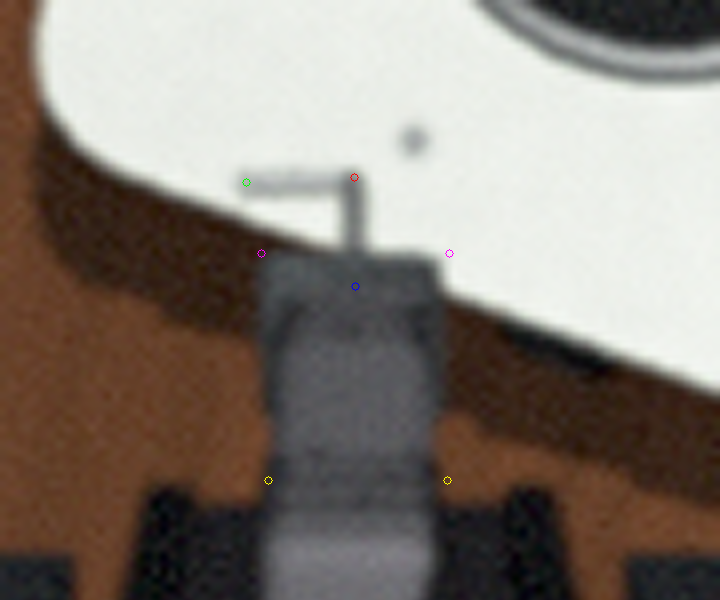

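View pics/s3d.png

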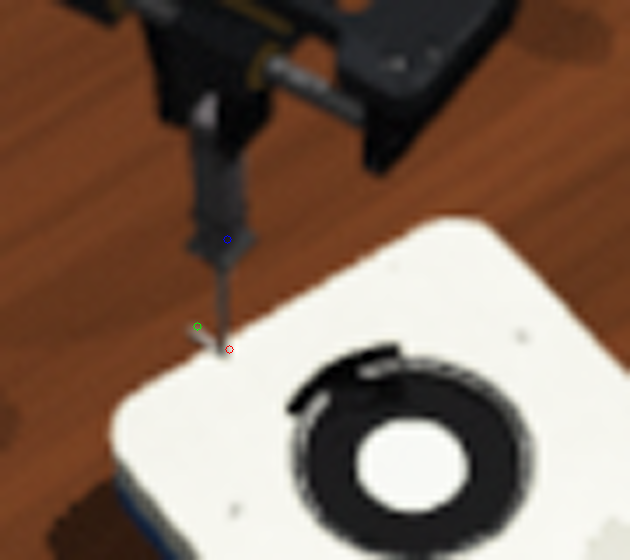

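move_arm --rows '[0.4,15,-5,0,0,0,1,0.5,25,-20,0,0,0,1,0.5,21.3,-25,0,0,0,1,0,0,-15,0,0,0,1,0,0,-7,0,0,0,1,0,0,0,0,0,0,1,0,0,0,0,0,0,1]'

```text
time: 6.75
position: [0.541, -0.0461, 0.1485]
tool_rot: [0.603, 0.798, 0.0, 0.0]
ft_force: [-0.4, 0.4, -0.3]
grip_width: 0.0129
```

```bash
cat >> h.py <<'E'
def pkw(c,q,dx=0,dy=.0018):
    o=c['obs'];p=np.array(o['position']);R=Ro.from_quat(o['tool_rot']).as_matrix()
    return p+R@np.array([q[1]+dy,q[0]+dx,-(q[2]-.0286)])
C0=np.array([.5750,-.0460]);b=np.radians(-4.9)
def inbase(X):
    d=np.array(X[:2])-C0;return np.array([d[0]*np.cos(b)+d[1]*np.sin(b),-d[0]*np.sin(b)+d[1]*np.cos(b),X[2]])
def report(c):
    o=c['obs'];print('t',o['time'],'p',o['position'].round(4),'f',o['ft_force'].round(2),'g',round(o['grip_width'],4))
    for q in((0,0,-.066),(-.007,0,-.0645),(-.014,0,-.063)): print((inbase(pkw(c,q))*1000).round(1))
E
python3 - <<'E'
from h import *
c=snap('wrist');report(c)
cr=c['color'][100:220,190:350,::-1];cv2.imwrite('pics/w4.png',cv2.resize(cr,(800,600),interpolation=cv2.INTER_CUBIC))
E
```

```text
t 6.75 p [ 0.541  -0.0461  0.1485] f [-0.43  0.44 -0.34] g 0.0129
[-34.4  -1.3  53.9]
[-41.   -3.8  55.4]
[-47.5  -6.3  56.9]
```

View pics/w4.png

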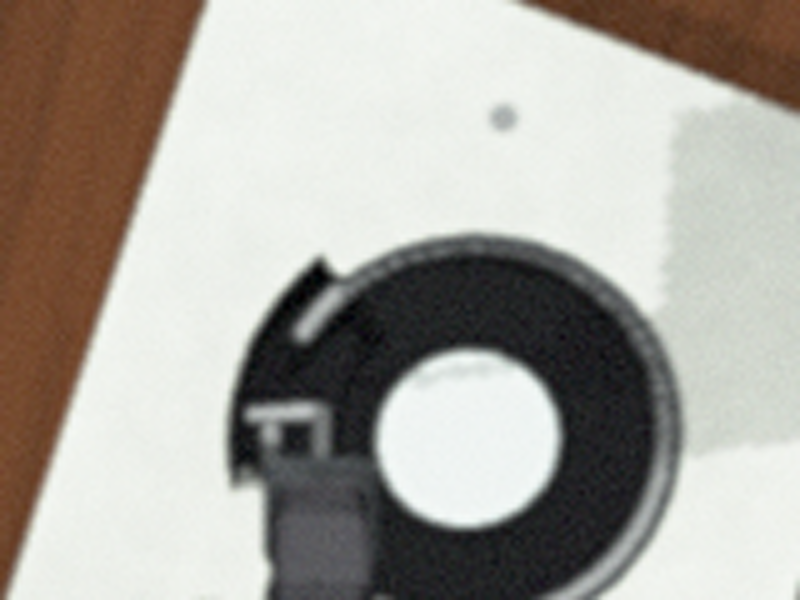

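move_arm --rows '[-2.7,4,0,0,0,0,1,0,0,0,0,0,0,1,0,0,0,0,0,0,1]'

```text
time: 7.1
position: [0.5378, -0.042, 0.1486]
tool_rot: [0.603, 0.798, 0.0, 0.0]
ft_force: [-1.0, -0.1, -0.2]
grip_width: 0.0131
```

```bash
python3 - <<'E'
from h import *
c=snap('wrist');report(c)
cr=c['color'][100:220,190:350,::-1];cv2.imwrite('pics/w5.png',cv2.resize(cr,(800,600),interpolation=cv2.INTER_CUBIC))
E
```

```text
t 7.1 p [ 0.5378 -0.042   0.1486] f [-1.   -0.07 -0.21] g 0.0131
[-38.    2.5  54. ]
[-44.5  -0.   55.5]
[-51.1  -2.5  56.9]
```

View pics/w5.png

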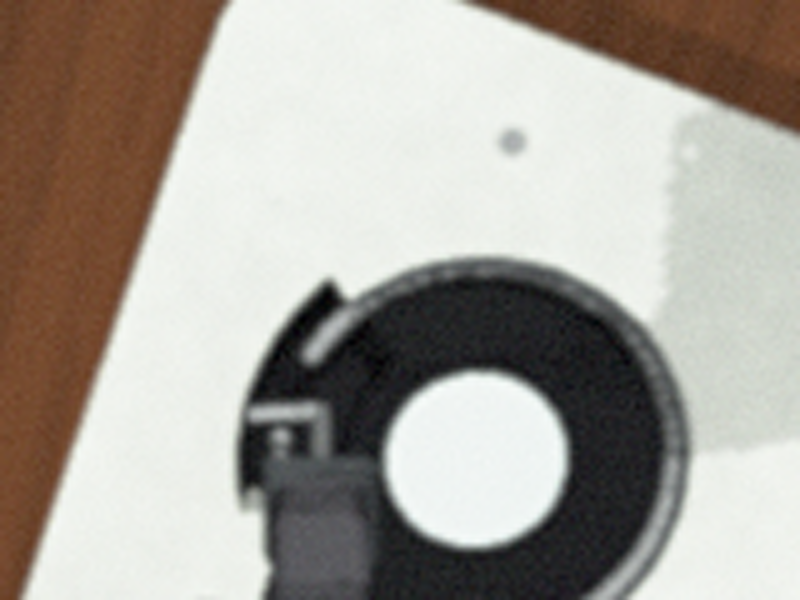

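```bash
python3 - <<'E'
from h import *
c=load('wrist');g=c['color'].min(2)
u0=proj(c,[*C0,.0367])[0];vv,uu=np.mgrid[:384,:512]
w=((g>150)&(np.hypot(uu-u0[0],vv-u0[1])<24)).astype(np.uint8)
vv,uu=np.nonzero(w);W=np.array([atz(c,(u,v),.0367)[:2] for u,v in zip(uu,vv)])
print(cv2.minEnclosingCircle(W.astype(np.float32)*1000),W.mean(0))
E
```

```text
((575.0927734375, -46.142581939697266), 20.44948959350586) [ 0.57498471 -0.04583262]
```

move_arm --rows '[1,0,-8,0,0,0,1,0,0,-8,0,0,0,1,0,0,-6,0,0,0,1,0,0,-2,0,0,0,1,0,0,0,0,0,0,1,0,0,0,0,0,0,1]'

```text
time: 7.75
position: [0.5387, -0.042, 0.124]
tool_rot: [0.603, 0.798, -0.0, -0.0]
ft_force: [0.1, 1.1, -0.3]
grip_width: 0.0128
```

```bash
python3 - <<'E'
from h import *
c=snap('wrist');report(c)
cr=c['color'][100:220,190:350,::-1];cv2.imwrite('pics/w6.png',cv2.resize(cr,(800,600),interpolation=cv2.INTER_CUBIC))
E
```

```text
t 7.75 p [ 0.5387 -0.042   0.124 ] f [ 0.06  1.07 -0.31] g 0.0128
[-37.1   2.6  29.4]
[-43.7   0.1  30.9]
[-50.2  -2.4  32.4]
```

View pics/w6.png

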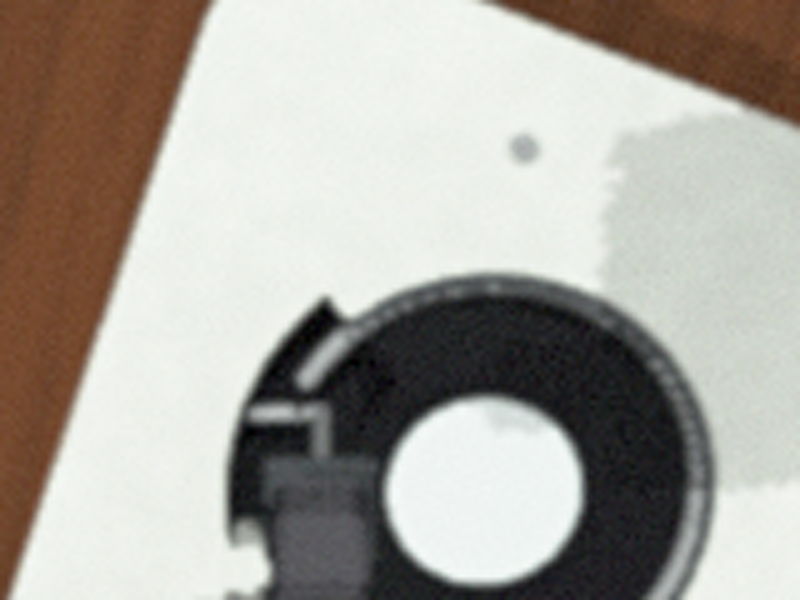

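move_arm --rows '[0.3,-4,0,0,0,0,1,0.3,-4,0,0,0,0,1,0.3,-4,0,0,0,0,1,0.3,-4.2,0,0,0,0,1,0,0,0,0,0,0,1,0,0,0,0,0,0,1]'

```text
time: 8.4
position: [0.5398, -0.0584, 0.1241]
tool_rot: [0.603, 0.798, 0.0, -0.0]
ft_force: [0.3, -0.1, -0.5]
grip_width: 0.0132
```

```bash
python3 - <<'E'
from h import *
c=snap('wrist');report(c)
cr=c['color'][70:190,190:350,::-1];cv2.imwrite('pics/w7.png',cv2.resize(cr,(800,600),interpolation=cv2.INTER_CUBIC))
s=snap('scene'); cv2.imwrite('pics/s7.png',cv2.resize(s['color'][150:240,210:330,::-1],(800,600),interpolation=cv2.INTER_CUBIC))
E
```

```text
t 8.4 p [ 0.5398 -0.0584  0.1241] f [ 0.34 -0.08 -0.5 ] g 0.0132
[-34.6 -13.6  29.5]
[-41.2 -16.1  31. ]
[-47.7 -18.6  32.5]
```

View pics/w7.png

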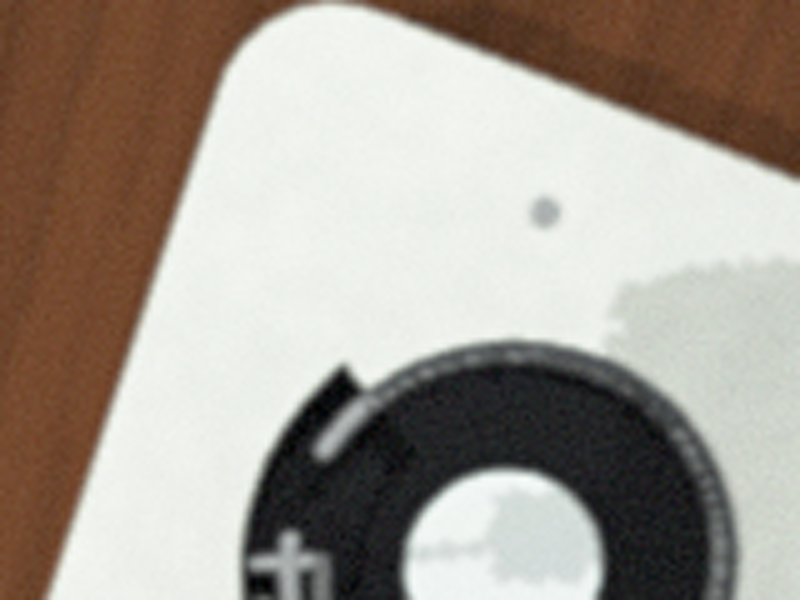

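View pics/s7.png

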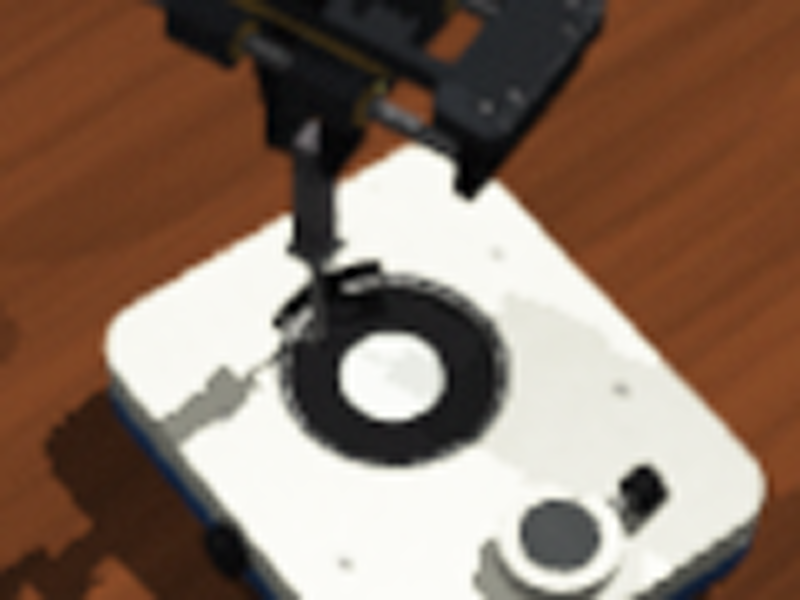

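move_arm --rows '[0,0,2,0,0,0,1,0,0,2,0,0,0,1,0,0,1,0,0,0,1,0,0,1,0,0,0,1,0,0,1,0,0,0,1,0,0,1,0,0,0,1,0,0,1,0,0,0,1,0,0,1,0,0,0,1,0,0,0,0,0,0,1]'

```text
time: 9.4
position: [0.5401, -0.0583, 0.1344]
tool_rot: [0.603, 0.798, 0.0, 0.0]
ft_force: [-0.6, -0.4, -0.8]
grip_width: 0.0127
```

```bash
python3 - <<'E'
from h import *
c=snap('wrist');report(c)
cr=c['color'][70:190,190:350,::-1];cv2.imwrite('pics/w8.png',cv2.resize(cr,(800,600),interpolation=cv2.INTER_CUBIC))
s=snap('scene'); cv2.imwrite('pics/s8.png',cv2.resize(s['color'][150:240,210:330,::-1],(800,600),interpolation=cv2.INTER_CUBIC))
E
```

```text
t 9.4 p [ 0.5401 -0.0583  0.1344] f [-0.64 -0.41 -0.84] g 0.0127
[-34.4 -13.6  39.8]
[-40.9 -16.1  41.3]
[-47.4 -18.5  42.8]
```

View pics/w8.png

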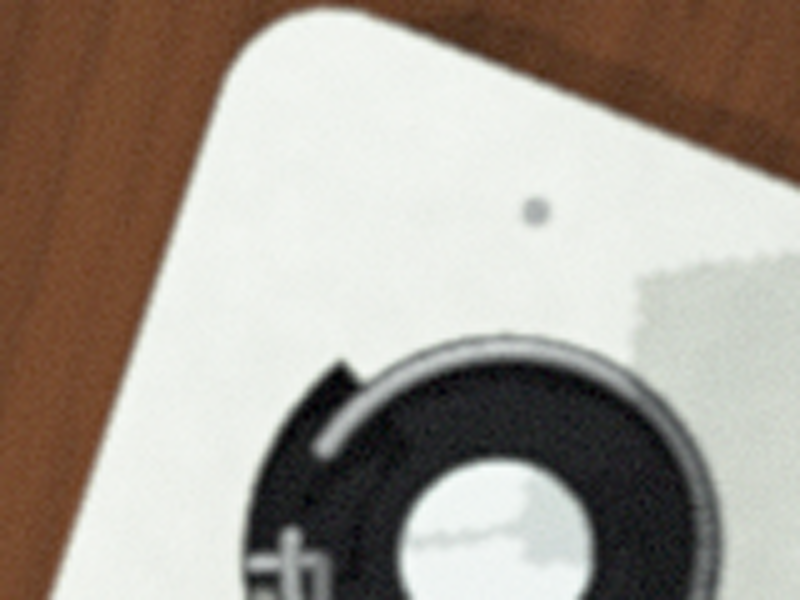

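View pics/s8.png

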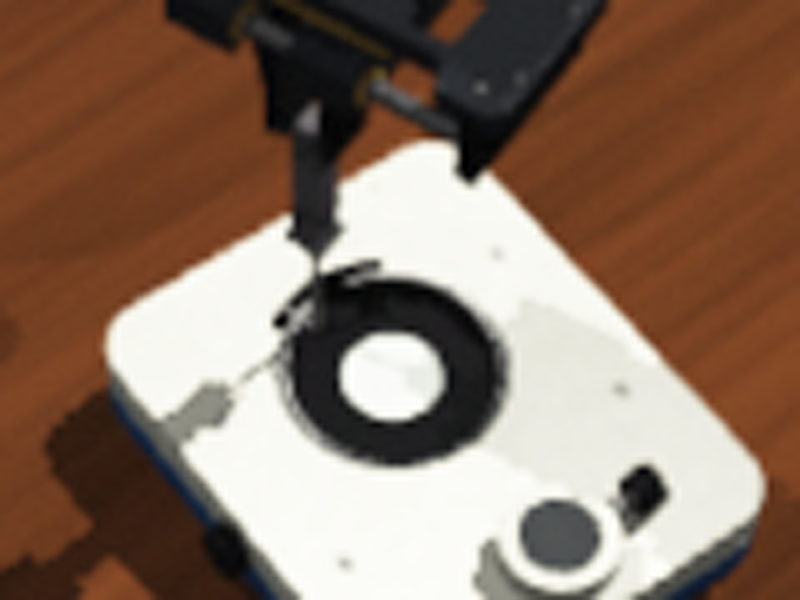

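move_arm --rows '[0,0,4,0,0,0,1,1,0.3,7,0,0,0,1,1,0.3,8,0,0,0,1,2,0.6,8,0,0,0,1,2,0.6,8,0,0,0,1,2,0.6,8,0,0,0,1,3,0.8,7,0,0,0,1,0,0,0,0,0,0,1]'

```text
time: 10.3
position: [0.5523, -0.0552, 0.1854]
tool_rot: [0.603, 0.798, 0.001, 0.001]
ft_force: [0.4, -0.3, -0.4]
grip_width: 0.0129
```

```bash
python3 - <<'E'
from h import *
c=snap('wrist');report(c)
cv2.imwrite('pics/w9.png',cv2.resize(c['color'][...,::-1],(800,600),interpolation=cv2.INTER_CUBIC))
s=snap('scene'); cv2.imwrite('pics/s9.png',cv2.resize(s['color'][130:250,200:360,::-1],(800,600),interpolation=cv2.INTER_CUBIC))
E
```

```text
t 10.3 p [ 0.5523 -0.0552  0.1854] f [ 0.42 -0.33 -0.42] g 0.0129
[-22.2  -9.4  90.8]
[-28.7 -11.9  92.3]
[-35.3 -14.4  93.8]
```

View pics/w9.png

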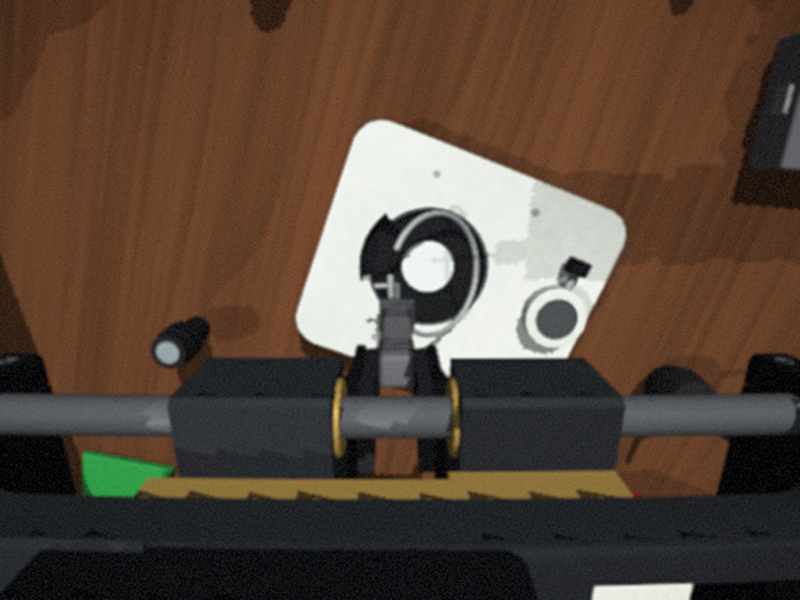

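View pics/s9.png

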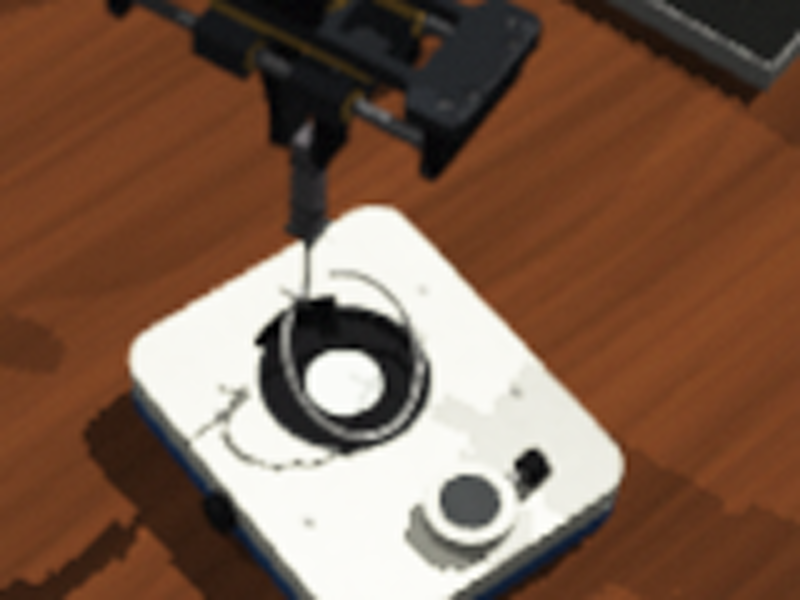

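move_arm --rows '[4,1.1,7,0,0,0,1,5,1.4,7,0,0,0,1,5,1.4,7,0,0,0,1,5,1.4,7,0,0,0,1,3,0.8,7,0,0,0,1,1,0.3,7,0,0,0,1,0,0,9,0,0,0,1,0,0,9,0,0,0,1,0,0,9,0,0,0,1,0,0,6,0,0,0,1,0,0,0,0,0,0,1,0,0,0,0,0,0,1]'

```text
time: 11.6
position: [0.5737, -0.0485, 0.2591]
tool_rot: [0.603, 0.798, -0.0, -0.0]
ft_force: [-0.0, -0.1, -0.7]
grip_width: 0.0127
```

```bash
python3 - <<'E'
from h import *
c=snap('wrist');report(c)
cv2.imwrite('pics/w10.png',cv2.resize(c['color'][...,::-1],(800,600),interpolation=cv2.INTER_CUBIC))
s=snap('scene'); cv2.imwrite('pics/s10.png',cv2.resize(s['color'][110:230,200:360,::-1],(800,600),interpolation=cv2.INTER_CUBIC))
E
```

```text
t 11.6 p [ 0.5737 -0.0485  0.2591] f [-0.01 -0.11 -0.72] g 0.0127
[ -1.8  -1.  164.5]
[ -8.3  -3.4 166. ]
[-14.8  -5.9 167.5]
```

View pics/w10.png

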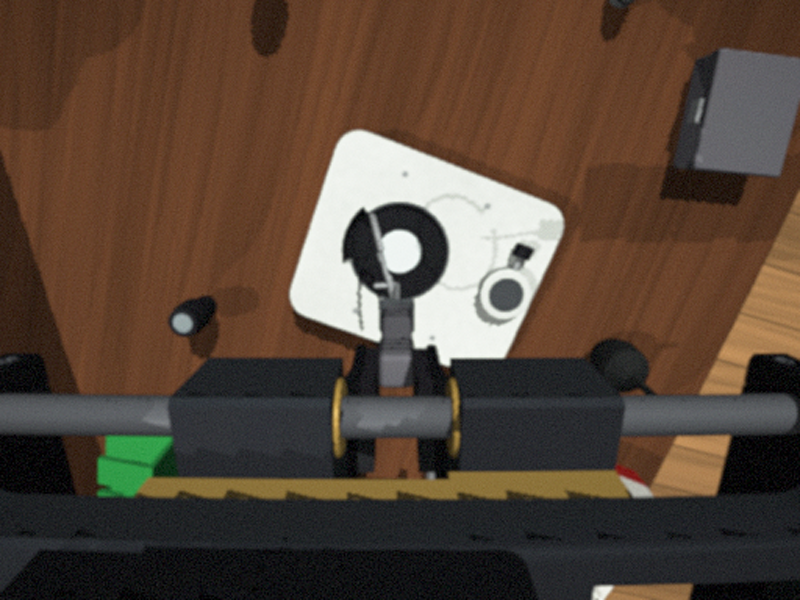

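View pics/s10.png

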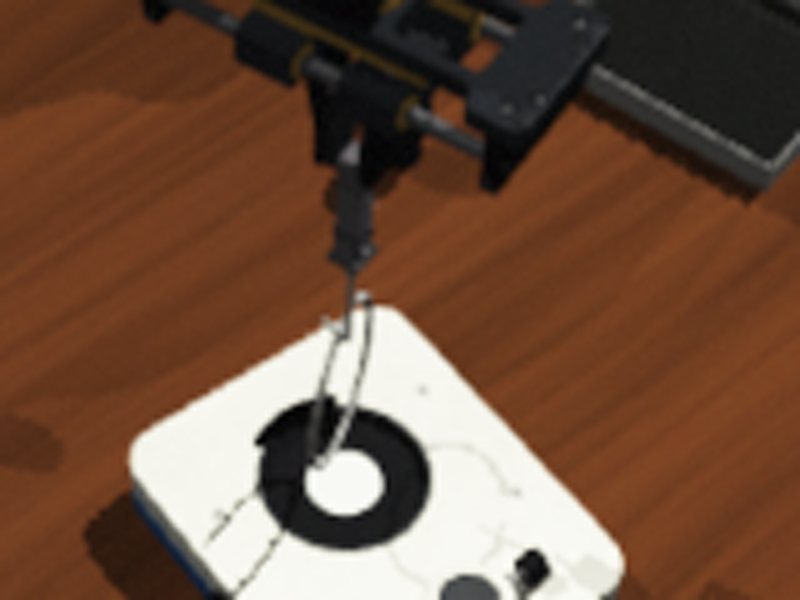

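move_arm --rows '[-1,8,0,0,0,0,1,-3,16,0,0,0,0,1,-5,24,0,0,0,0,1,-5,28,0,0,0,-0.01,1,-6,30,0,0,0,-0.02,1,-6,30,0,0,0,-0.02,1,-6,30,0,0,0,-0.02,1,-6,30,0,0,0,-0.02,1,-6,30,0,0,0,-0.01,1,-6,30,0,0,0,0,1,-6,27,0,0,0,0,1,-4,24,0,0,0,0,1]'

```text
time: 12.9
position: [0.512, 0.2611, 0.2589]
tool_rot: [0.641, 0.767, -0.0, -0.001]
ft_force: [0.6, -0.2, -1.4]
grip_width: 0.0128
```

move_arm --rows '[-3,18,0,0,0,0,1,-1,12,0,0,0,0,1,0,7,0,0,0,0,1,0,3,0,0,0,0,1,0,0,0,0,0,0,1,0,0,0,0,0,0,1,0,0,0,0,0,0,1]'

```text
time: 13.6
position: [0.5101, 0.2977, 0.2591]
tool_rot: [0.642, 0.766, -0.0, 0.0]
ft_force: [-0.4, -0.1, -0.2]
grip_width: 0.013
```

```bash
python3 - <<'E'
from h import *
c=snap('wrist');report(c);print(pkw(c,(0,0,-.066)),pkw(c,(-.007,0,-.066)),Ro.from_quat(c['obs']['tool_rot']).as_matrix()[:,1])
cv2.imwrite('pics/w11.png',cv2.resize(c['color'][...,::-1],(800,600),interpolation=cv2.INTER_CUBIC))
X=cloud(c)
for n,X in(('w',X),('t',cloud(load('top'))),):
  m=(abs(X[...,0]-.464)<.13)&(abs(X[...,1]-.35)<.11)
  print(n,'walls',cv2.minAreaRect(X[m&(abs(X[...,2]-.018)<.005)][:,:2].astype(np.float32)*1000))
  F=X[m&(abs(X[...,2]-.0045)<.003)]; print(len(F))
print([(x['at'],x['conf'],atz(c,x['at'],0)) for x in robot.spot_point('wrist','tray')])
s=snap('scene'); cv2.imwrite('pics/s11.png',cv2.resize(s['color'][50:200,250:450,::-1],(800,600),interpolation=cv2.INTER_CUBIC))
E
```

```text
t 13.6 p [0.5101 0.2977 0.2591] f [-0.39 -0.14 -0.22] g 0.013
[-94.5 338.6 164.5]
[-101.3  336.8  166. ]
[-108.1  335.   167.5]
[0.50974157 0.29943854 0.16445965] [0.50284955 0.29821376 0.164461  ] [ 9.84574022e-01  1.74968450e-01 -1.93490214e-04]
w walls ((468.72589111328125, 354.1853942871094), (171.1708984375, 140.63558959960938), 10.733987808227539)
9922
t walls ((469.104248046875, 355.939453125), (173.15208435058594, 141.79656982421875), 10.006823539733887)
2394
[([231.4, 119.2], 0.95, array([0.46579437, 0.3508309 , 0.        ])), ([247.2, 172.8], 0.74, array([0.50412137, 0.2718021 , 0.        ]))]
```

View pics/w11.png

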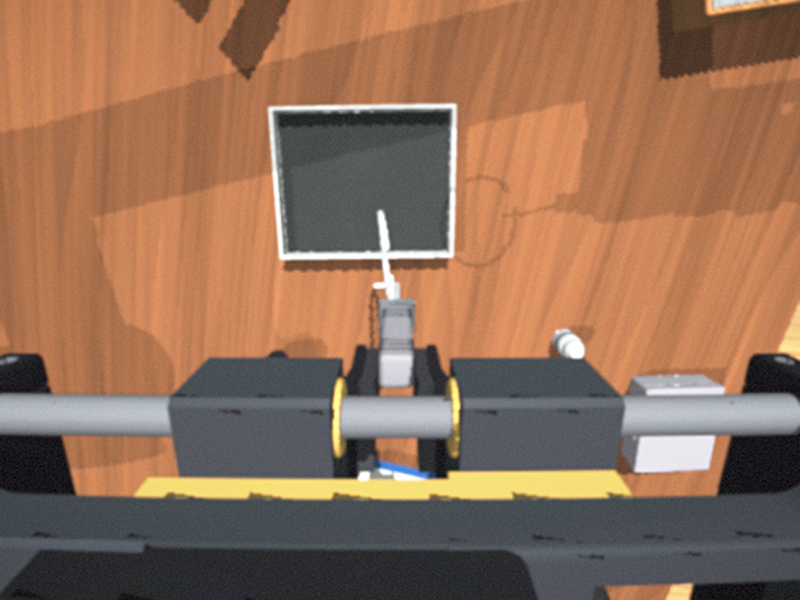

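View pics/s11.png

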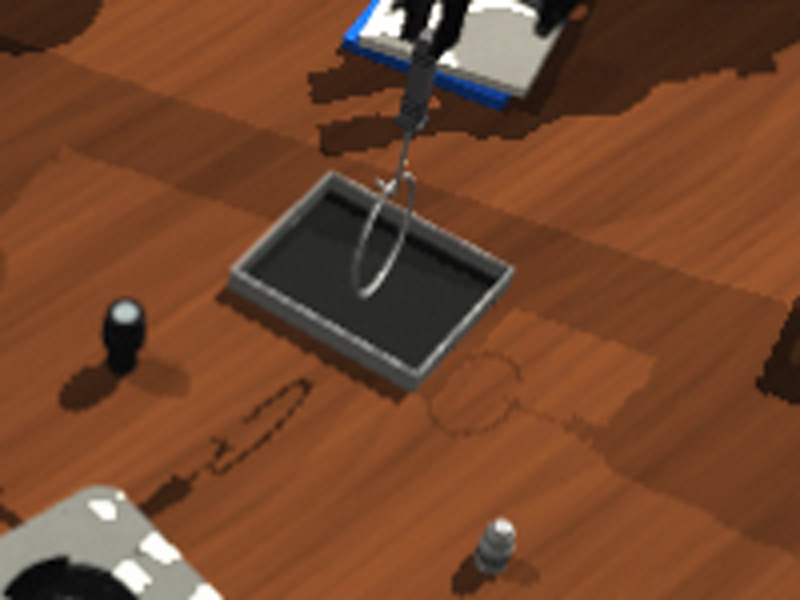

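move_arm --rows '[0,6,0,0,0,0,1,1,12,0,0,0,0,1,2,15,0,0,0,0,1,1,14,-5,0,0,0,1,1,10,-10,0,0,0,1,0,5.5,-15,0,0,0,1,0,0,-15,0,0,0,1,0,0,-10,0,0,0,1,0,0,-5,0,0,0,1,0,0,0,0,0,0,1,0,0,0,0,0,0,1]'

```text
time: 14.85
position: [0.5153, 0.3609, 0.1994]
tool_rot: [0.642, 0.767, 0.0, 0.0]
ft_force: [-0.5, 1.1, 0.0]
grip_width: 0.0129
```

```bash
python3 - <<'E'
from h import *
c=snap('wrist');print(c['obs']['time'],c['obs']['position'],c['obs']['ft_force']);print(pkw(c,(-.007,0,-.0645)))
cv2.imwrite('pics/w12.png',cv2.resize(c['color'][60:240,140:380,::-1],(800,600),interpolation=cv2.INTER_CUBIC))
s=snap('scene'); cv2.imwrite('pics/s12.png',cv2.resize(s['color'][50:170,270:430,::-1],(800,600),interpolation=cv2.INTER_CUBIC))
E
```

```text
14.85 [0.51530296 0.36094904 0.1993804 ] [-0.51982014  1.05903218  0.01350912]
[0.50816198 0.3615206  0.10627546]
```

View pics/w12.png

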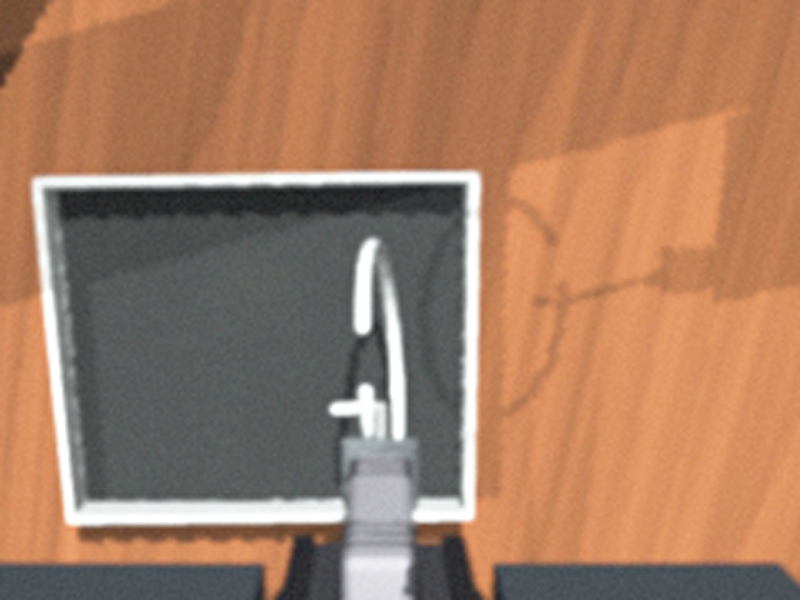

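View pics/s12.png

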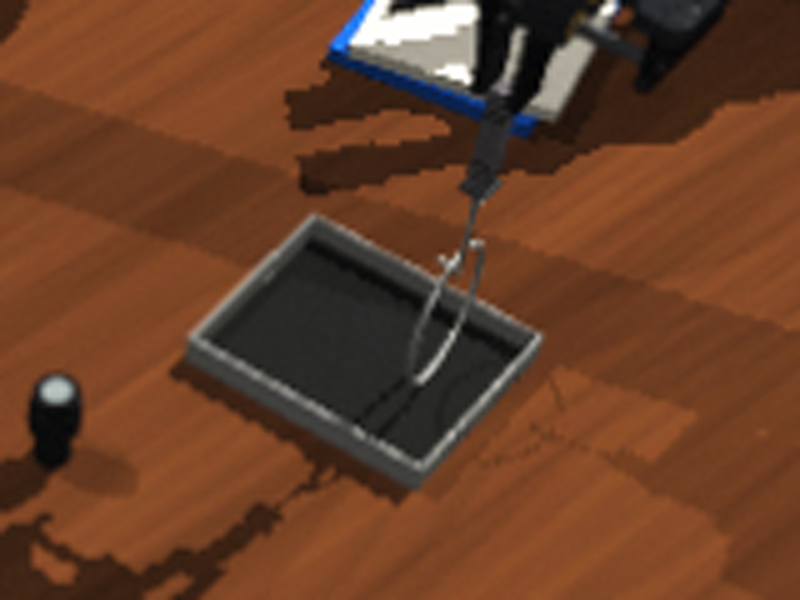

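move_arm --rows '[0,0,-8,0,0,0,1,-2,-0.4,-3,0,0,0,1,-3,-0.5,-3,0,0,0,1,-10,-1.8,-3,0,0,0,1,-14,-2.4,-4,0,0,0,1,-14,-2.5,-6,0,0,0,1,-12,-2.1,-9,0,0,0,1,0,0,0,0,0,0,1]'

```text
time: 15.75
position: [0.4561, 0.3502, 0.1619]
tool_rot: [0.641, 0.767, -0.002, -0.001]
ft_force: [-0.3, -1.2, -0.6]
grip_width: 0.0131
```

```bash
python3 - <<'E'
from h import *
c=snap('wrist');print(c['obs']['time'],c['obs']['position'],c['obs']['ft_force']);print(pkw(c,(-.007,0,-.0645)))
cv2.imwrite('pics/w13.png',cv2.resize(c['color'][60:240,140:380,::-1],(800,600),interpolation=cv2.INTER_CUBIC))
s=snap('scene'); cv2.imwrite('pics/s13.png',cv2.resize(s['color'][50:170,270:430,::-1],(800,600),interpolation=cv2.INTER_CUBIC))
E
```

```text
15.75 [0.45613063 0.35020437 0.16187531] [-0.34429316 -1.22894439 -0.6491776 ]
[0.44845829 0.35052278 0.06881144]
```

View pics/w13.png

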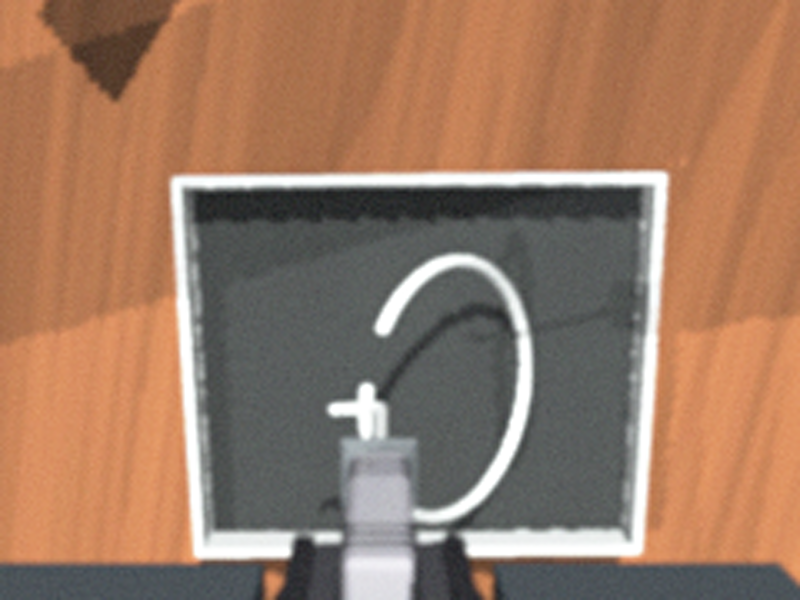

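View pics/s13.png

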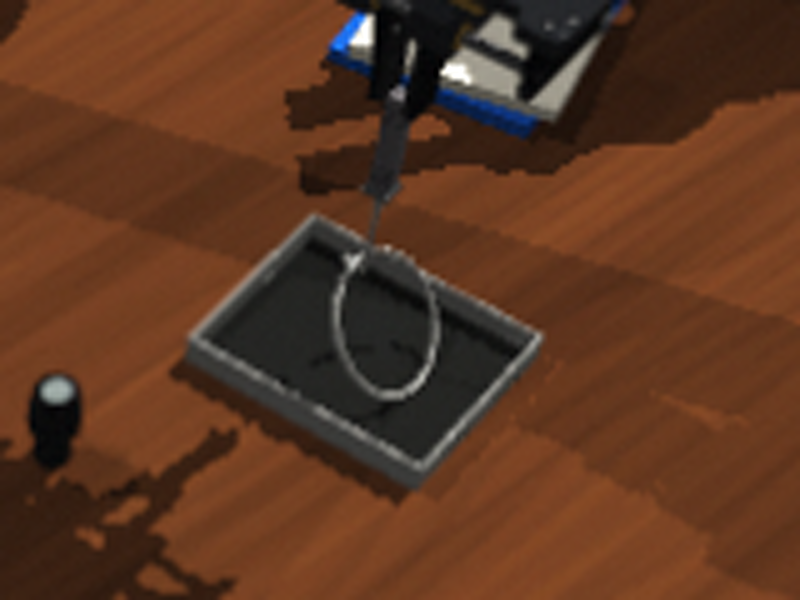

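move_arm --rows '[-8,-1.4,-8,0,0,0,1,-7,-1.2,-9,0,0,0,1,-6,-1,-9,0,0,0,1,-4,-0.7,-9,0,0,0,1,-3,-0.5,-9,0,0,0,1,-2,-0.4,-7,0,0,0,1,-1,0,-3,0,0,0,1,0,0,0,0,0,0,1,0,0,0,0,0,0,1]'

```text
time: 16.75
position: [0.4293, 0.3462, 0.1092]
tool_rot: [0.642, 0.767, 0.0, 0.0]
ft_force: [0.3, 0.1, -0.6]
grip_width: 0.0128
```

```bash
python3 - <<'E'
from h import *
c=snap('wrist');print(c['obs']['time'],c['obs']['position'],c['obs']['ft_force']);print(pkw(c,(-.007,0,-.0645)),pkw(c,(0,0,-.066)))
cv2.imwrite('pics/w14.png',cv2.resize(c['color'][60:240,140:380,::-1],(800,600),interpolation=cv2.INTER_CUBIC))
s=snap('scene'); cv2.imwrite('pics/s14.png',cv2.resize(s['color'][50:170,270:430,::-1],(800,600),interpolation=cv2.INTER_CUBIC))
E
```

```text
16.75 [0.4292711  0.34621971 0.10920018] [ 0.31610077  0.09326405 -0.60277804]
[0.4221102  0.34678383 0.01609672] [0.42900165 0.34801645 0.0146005 ]
```

View pics/w14.png

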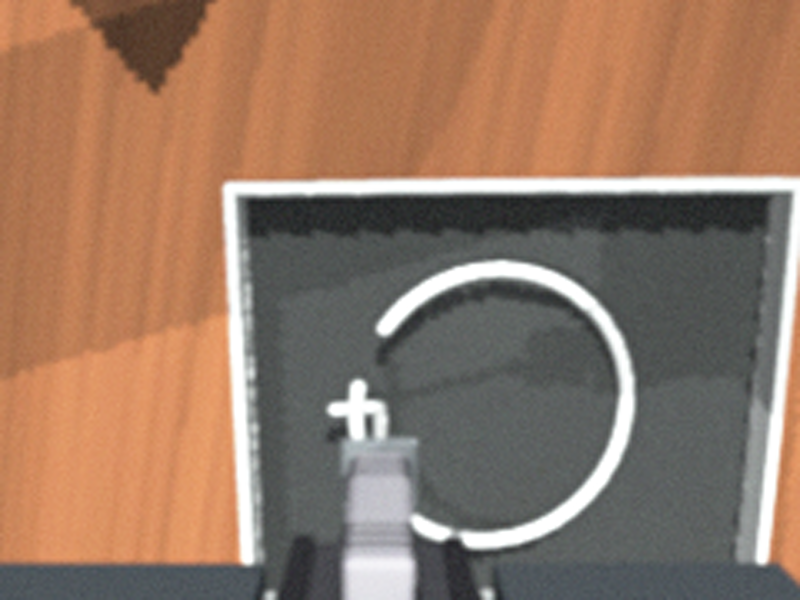

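View pics/s14.png

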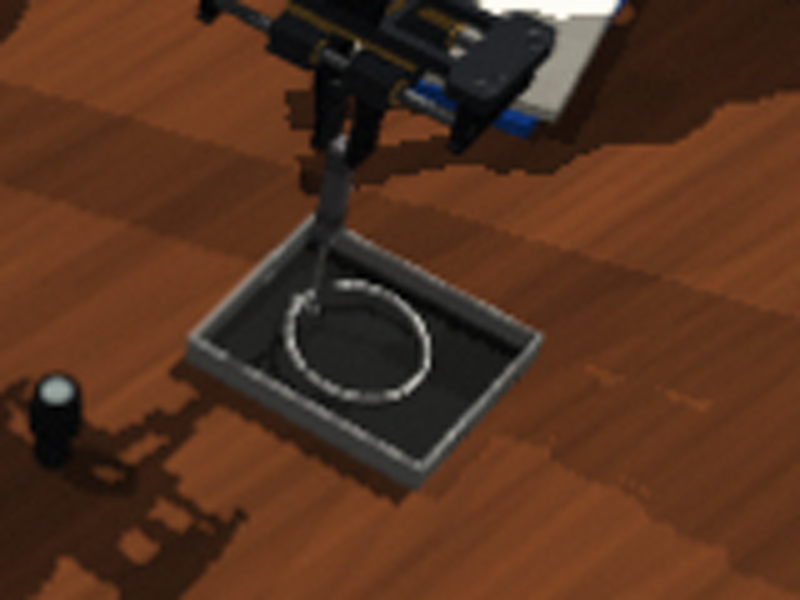

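move_arm --rows '[0,0,-3,0,0,0,1,0,0,-2,0,0,0,1,0,0,-2,0,0,0,1,0,0,0,0,0,0,1,0,0,0,0,0,0,1]'

```text
time: 17.35
position: [0.4288, 0.346, 0.102]
tool_rot: [0.642, 0.767, -0.0, -0.0]
ft_force: [-0.2, -0.7, -0.7]
grip_width: 0.013
```

move_arm --rows '[2,0.4,0,0,0,0,1,3,0.5,0,0,0,0,1,3,0.5,0,0,0,0,1,3,0.5,0,0,0,0,1,3,0.5,0,0,0,0,1,2,0.4,0,0,0,0,1,0,0,0,0,0,0,1,0,0,0,0,0,0,1]'

```text
time: 18.15
position: [0.4448, 0.3488, 0.102]
tool_rot: [0.642, 0.767, -0.0, -0.0]
ft_force: [0.5, 0.0, -1.0]
grip_width: 0.0129
```

```bash
python3 - <<'E'
from h import *
c=snap('wrist');print(c['obs']['time'],c['obs']['position'],c['obs']['ft_force']);print(pkw(c,(-.007,0,-.0645)),pkw(c,(0,0,-.066)))
cv2.imwrite('pics/w15.png',cv2.resize(c['color'][60:240,140:380,::-1],(800,600),interpolation=cv2.INTER_CUBIC))
E
```

```text
18.15 [0.44477703 0.34878942 0.10201994] [ 0.52014001  0.01848524 -1.01817606]
[0.43754525 0.34931833 0.00892176] [0.44443557 0.35055028 0.00741982]
```

View pics/w15.png

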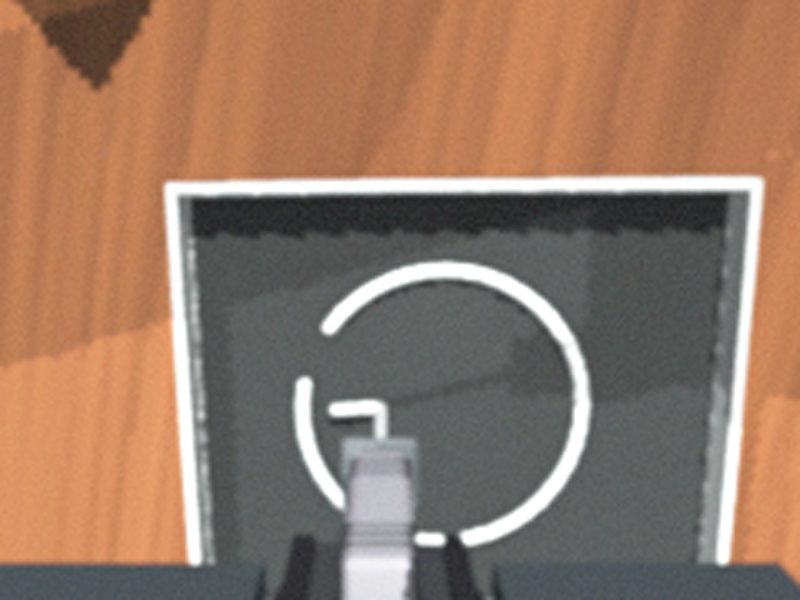

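move_arm --rows '[0,0,10,0,0,0,1,0,0,25,0,0,0,1,0,0,40,0,0,0,1,0,0,40,0,0,0,1,2,-15,35,0,0,0,1,4,-35,10,0,0,0,1,5,-40,0,0,0,-0.02,1,5,-40,0,0,0,-0.02,1,5,-40,0,0,0,-0.02,1,5,-40,0,0,0,-0.02,1,5,-40,0,0,0,-0.02,1,5,-40,0,0,0,-0.008,1]'

```text
time: 19.4
position: [0.4807, 0.0574, 0.263]
tool_rot: [0.682, 0.731, 0.0, 0.0]
ft_force: [0.2, -0.9, -0.2]
grip_width: 0.0129
```

move_arm --rows '[5,-45,0,0,0,0,1,5,-45,0,0,0,0,1,5,-45,0,0,0,0,1,5,-45,0,0,0,0,1,5,-45,0,0,0,0,1,5,-45,0,0,0,0,1,5,-40,0,0,0,0,1,4,-30,0,0,0,0,1,2,-20,0,0,0,0,1,0,-8,0,0,0,0,1,0,0,0,0,0,0,1,0,0,0,0,0,0,1]'

```text
time: 20.6
position: [0.5216, -0.3075, 0.2621]
tool_rot: [0.682, 0.731, 0.0, -0.001]
ft_force: [0.4, 0.5, -0.9]
grip_width: 0.013
```

```bash
python3 - <<'E'
from h import *
c=snap('wrist');o=c['obs'];print(o['time'],o['position'],o['ft_force'],Ro.from_quat(o['tool_rot']).as_rotvec(),Ro.from_quat(o['tool_rot']).as_matrix()[:,1])
print(pkw(c,(0,0,-.066)))
cv2.imwrite('pics/w16.png',cv2.resize(c['color'][100:220,190:350,::-1],(800,600),interpolation=cv2.INTER_CUBIC))
X=cloud(c)
m=(abs(X[...,0]-.533)<.045)&(abs(X[...,1]+.355)<.08)
P=X[m&(abs(X[...,2]-.078)<.004)];print(len(P),np.median(P[:,2]),cv2.minAreaRect(P[:,:2].astype(np.float32)*1000))
E
```

```text
20.6 [ 0.52161132 -0.30746364  0.26210658] [ 0.3870066   0.45985937 -0.8706911 ] [-2.14146996e+00 -2.29677254e+00 -9.26454008e-04] [ 9.97553980e-01  6.98985690e-02 -4.96160115e-04]
[ 0.52142944 -0.30553946  0.1675092 ]
1738 0.07750951029299555 ((532.4287109375, -340.16827392578125), (55.166717529296875, 93.9568099975586), 3.824226140975952)
```

View pics/w16.png

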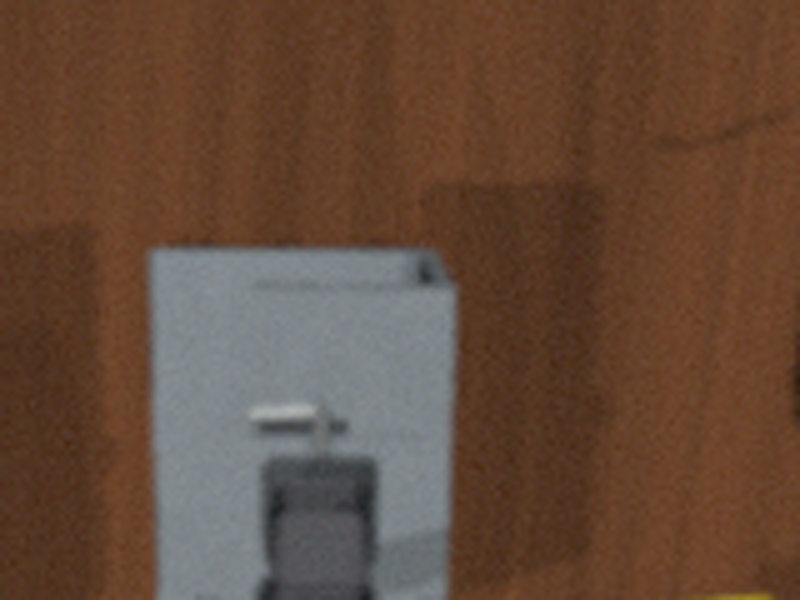

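move_arm --rows '[0.8,-8,-20,0,0,0,1,0.8,-9,-25,0,0,0,1,0.8,-6.6,-20,0,0,0,1,0,0,-9,0,0,0,1,0,0,0,0,0,0,1,0,0,0,0,0,0,1]'

```text
time: 21.25
position: [0.5248, -0.3321, 0.1889]
tool_rot: [0.682, 0.731, 0.0, 0.0]
ft_force: [0.6, -0.6, -0.5]
grip_width: 0.0126
```

```bash
python3 - <<'E'
from h import *
c=snap('wrist');o=c['obs'];print(o['time'],o['position'],o['ft_force'],Ro.from_quat(o['tool_rot']).as_matrix()[:,1])
img=cv2.resize(c['color'][130:220,190:310,::-1],(800,600),interpolation=cv2.INTER_CUBIC);k=800/120
for q,col in (((0,0,-.066),(0,0,255)),((-.014,0,-.063),(0,255,0))):
    u=proj(c,pkw(c,q))[0];print(u,pkw(c,q));cv2.circle(img,tuple(int(v) for v in ((u-[190,130]+.5)*k-.5)),4,col,1)
cv2.imwrite('pics/w17.png',img)
s=snap('scene'); cv2.imwrite('pics/s17.png',cv2.resize(s['color'][190:310,100:260,::-1],(800,600),interpolation=cv2.INTER_CUBIC))
E
```

```text
21.25 [ 0.52479469 -0.33206961  0.18894606] [ 0.6188583  -0.58979145 -0.45976719] [9.97549558e-01 6.99592166e-02 7.66697592e-04]
[253.91319724 181.59696373] [ 0.52474432 -0.33031459  0.09434523]
[240.45269834 182.29789466] [ 0.51077623 -0.33129273  0.0973345 ]
```

View pics/w17.png

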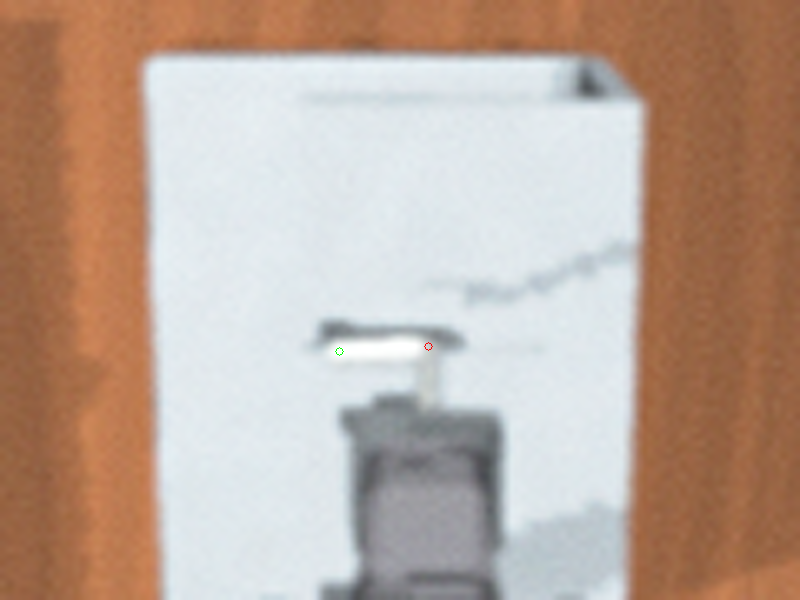

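View pics/s17.png

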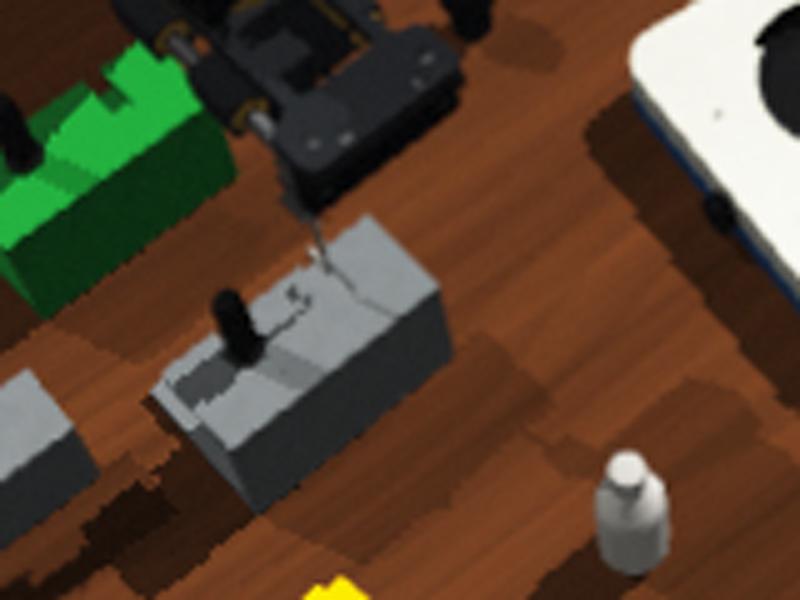

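move_arm --rows '[-0.8,1,0,0,0,-0.003,1,0,0,0,0,0,0,1,0,0,-6,0,0,0,1,0,0,-8,0,0,0,1,0,0,-8,0,0,0,1,0,0,0,0,0,0,1]'

```text
time: 21.95
position: [0.5224, -0.3308, 0.164]
tool_rot: [0.683, 0.73, -0.0, -0.002]
ft_force: [0.6, 0.5, 0.0]
grip_width: 0.013
```

move_arm --rows '[1,0,-8,0,0,0,1,0,0,-10,0,0,0,1,0,0,-12,0,0,0,1,0,0,-12,0,0,0,1,0,0,-7,0,0,0,1,0,0,-4,0,0,0,1,0,0,0,0,0,0,1,0,0,0,0,0,0,1]'

```text
time: 22.75
position: [0.5247, -0.332, 0.1133]
tool_rot: [0.683, 0.73, 0.0, 0.0]
ft_force: [0.5, 0.2, -0.6]
grip_width: 0.0128
```

```bash
python3 - <<'E'
from h import *
c=snap('wrist');o=c['obs'];print(o['time'],o['position'],o['ft_force'],Ro.from_quat(o['tool_rot']).as_matrix()[:,1])
cv2.imwrite('pics/w18.png',cv2.resize(c['color'][...,::-1],(800,600),interpolation=cv2.INTER_CUBIC))
E
```

```text
22.75 [ 0.52472758 -0.33199205  0.11329087] [ 0.46505798  0.20604483 -0.57784226] [9.97827386e-01 6.58808951e-02 4.63735833e-04]
```

View pics/w18.png

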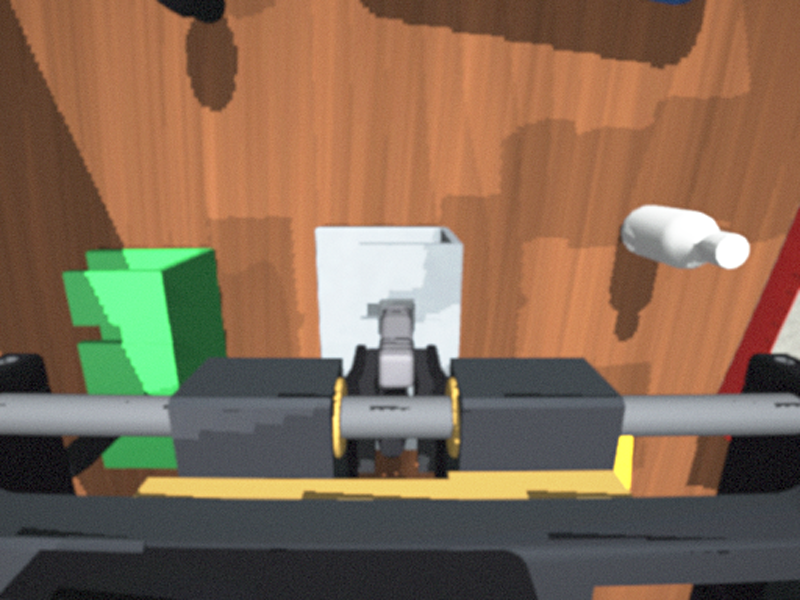

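move_arm --rows '[0,0.9,-3,0,0,0,1,0,0,-2,0,0,0,1,0,0,-1.5,0,0,0,1,0,0,0,0,0,0,1,0,0,0,0,0,0,1]'

```text
time: 23.3
position: [0.5246, -0.3309, 0.1067]
tool_rot: [0.683, 0.73, 0.0, 0.0]
ft_force: [0.4, -0.4, 1.1]
grip_width: 0.0133
```

Seated at the height it started from (z 0.1067 m, against 0.1066 m at the grasp), so I open the gripper and retreat upward.

move_arm --rows '[0,0,0,0,0,0,0.8,0,0,0,0,0,0,0.7,0,0,0,0,0,0,0.6,0,0,0,0,0,0,0.5,0,0,0,0,0,0,0.5,0,0,0,0,0,0,0.5]'

```text
time: 23.9
position: [0.5245, -0.3309, 0.1065]
tool_rot: [0.683, 0.73, -0.0, -0.0]
ft_force: [-0.8, 0.4, -0.3]
grip_width: 0.0418
```

move_arm --rows '[0,0,10,0,0,0,0.5,0,0,20,0,0,0,0.5,0,0,40,0,0,0,0.5,0,0,40,0,0,0,0.5,0,0,40,0,0,0,0.5,0,0,25,0,0,0,0.5,0,0,0,0,0,0,0.5]'

```text
time: 24.6
position: [0.5267, -0.3327, 0.2875]
tool_rot: [0.683, 0.73, 0.0, 0.006]
ft_force: [0.6, -0.7, 0.2]
grip_width: 0.0433
```

```bash
python3 - <<'E'
from h import *
c=snap('wrist');o=c['obs'];print(o['time'],o['position'],o['ft_force'],o['grip_width'])
X=cloud(c);m=(abs(X[...,0]-.53)<.09)&(abs(X[...,1]+.355)<.09)
P=X[m&(abs(X[...,2]-.078)<.004)];print(np.median(P[:,2]),cv2.minAreaRect(P[:,:2].astype(np.float32)*1000))
for lo,hi in((.09,.12),(.12,.14),(.14,.16)):
  Q=X[m&(X[...,2]>lo)&(X[...,2]<hi)&(X[...,1]>-.36)];print(len(Q),Q.mean(0).round(4),Q.max(0).round(4),cv2.minAreaRect(Q[:,:2].astype(np.float32)*1000))
cv2.imwrite('pics/w19.png',cv2.resize(c['color'][80:260,130:370,::-1],(800,600),interpolation=cv2.INTER_CUBIC))
s=snap('scene'); cv2.imwrite('pics/s19.png',cv2.resize(s['color'][...,::-1],(800,600),interpolation=cv2.INTER_CUBIC))
cv2.imwrite('pics/s19b.png',cv2.resize(s['color'][60:150,290:410,::-1],(800,600),interpolation=cv2.INTER_CUBIC))
X=cloud(s);T=np.array([.4675,.353]);m=(abs(X[...,0]-T[0])<.07)&(abs(X[...,1]-T[1])<.055)&(s['color'].min(2)>95)
Q=X[m];print('ring px',len(Q),Q.min(0),Q.max(0),Q.mean(0),cv2.minEnclosingCircle(Q[:,:2].astype(np.float32)))
E
```

```text
24.6 [ 0.52673465 -0.33274937  0.2874886 ] [ 0.63672754 -0.745566    0.22042904] 0.043286166079910975
0.07758212308612072 ((533.3995361328125, -355.2031555175781), (55.11034393310547, 123.21295928955078), 3.715212821960449)
44 [ 0.5239 -0.3228  0.1051] [ 0.5307 -0.3221  0.1182] ((523.9454345703125, -323.22747802734375), (13.65161418914795, 2.0792884826660156), 5.133779048919678)
32 [ 0.524  -0.3226  0.1309] [ 0.5303 -0.322   0.1393] ((523.9248657226562, -322.6416931152344), (12.649956703186035, 0.9820026159286499), 2.0191810131073)
140 [ 0.5246 -0.3283  0.1484] [ 0.5317 -0.3225  0.1515] ((524.8472900390625, -328.89898681640625), (13.339937210083008, 12.884764671325684), 3.7521286010742188)
ring px 61 [0.41317879 0.31069221 0.00263085] [0.51099299 0.39948854 0.01887394] [0.47291208 0.35001125 0.01057476] ((0.46189194917678833, 0.352105975151062), 0.04918510094285011)
```

View pics/w19.png

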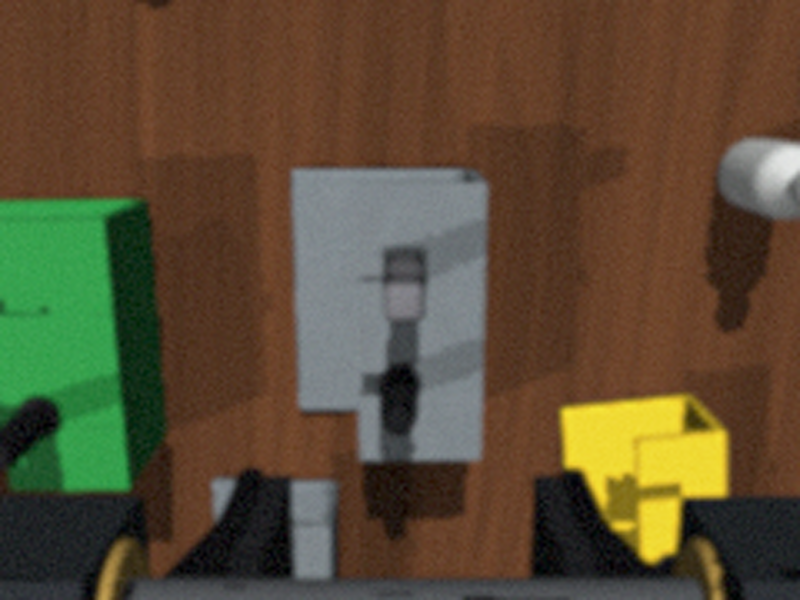

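View pics/s19.png

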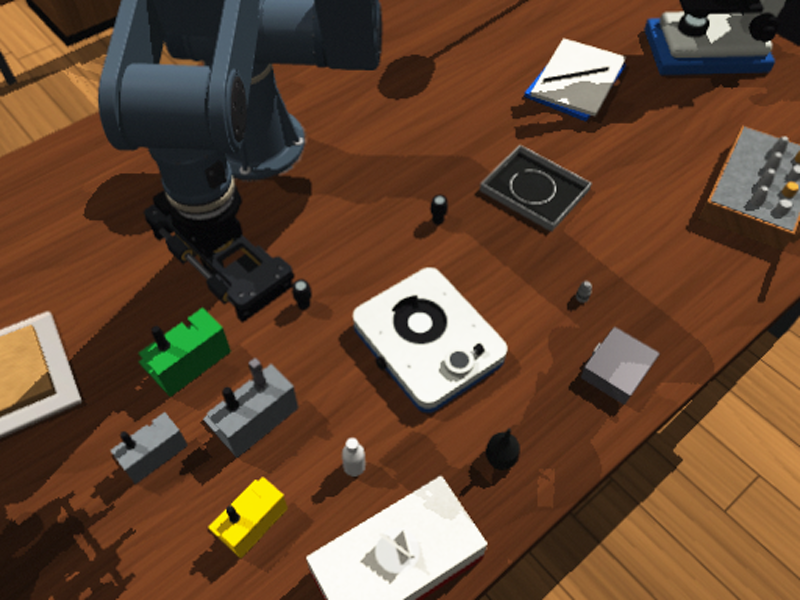

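View pics/s19b.png

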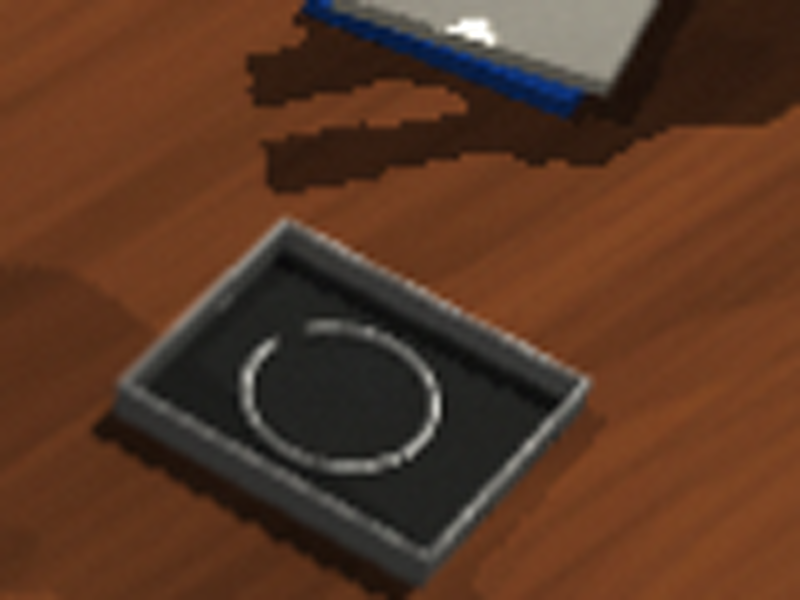

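```bash
python3 - <<'E'
from rig import robot
print(robot.hand_in())
E
```

```text
the job is handed in; nothing more can be done
None
```

The ring is lying in the parts tray, the pick is hanging back in its own slot, and I handed the job in at about 24.7 s of the 72 s; it returned no verdict.

**What I did:** I took the pick from the larger grey rack and lowered its hook through the ring's gap. I moved it under the -y end, about 16 mm sideways of the gap's middle, and lifted slowly until the ring snapped out and hung on the hook. I carried the ring to the tray, set its lower edge on the floor and swung it down flat. Then I slid the hook out towards the ring's middle and hung the pick back up.

**Last checks:**
- **Ring:** it looks flat and fully inside the tray in the scene picture. Its centre measured about (0.462, 0.352) m, against the tray's middle at about (0.468, 0.353). The tilt was judged by eye only; the scene depth on the ring was too rough to measure it.
- **Pick:** the handle top is at 151.5 mm, against 151.3 mm before I took it. It leans about 1° and stands about 1.4 mm from where it started, with its yaw still in line with the slot.
- **Gripper:** it is open and clear, about 0.1 m above the pick.
- **Other things:** the eyepieces, objective and cleaner look unmoved in the scene picture. I never steered the pick over the glass at a height where it could touch.

**Disagreements:** the scene camera placed the hook about 1 pixel (2.5 mm) from where the wrist camera did, so I used the wrist camera. The arm's actual position also strayed 1 to 3 mm from commanded moves, which I corrected from measured poses.

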